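# Set out a glaze line blend in order of shade

### The job

On the ware board the two parent test tiles of a glaze blend, plain white and blackish navy, already stand at the two ends; stand the four blue tiles in between on the four empty pencilled squares, one to a square, so that the row deepens step by step from the white tile to the navy one. Stand each upright in the middle of its square, square to the board with its broad faces parallel to those of the end tiles, and let none fall over. Set them down rather than dropping them, as they chip, and leave the end tiles and the brush mug, paint jar and bowl where they are.

Things in the scene. Friction and masses are not known exactly. Their poses are not given: they have to be found in the camera images.
- board: Fixed plywood ware board, 100 (x) x 420 (y) mm, level top 27 mm above the table; origin at table height under its centre, z up. Six pencilled 56 mm squares in a row along its y axis at x = 0, centres at y = -160, -96, -32, 32, 96, 160 mm. The end tiles stand on the two outermost (which is at which end varies: read it); the four inner ones are empty, to be filled.
- end_white: White glazed test tile, loose, 0.11 kg. On one outermost square, the light end of the row; leave it there. Upside-down T: foot 44 (x) x 48 (y) x 8 mm, an upright slab 9 mm thick (x) x 48 wide (y) on its middle, 75 mm high in all; both faces alike, slab can be gripped across its thickness. Origin: centre of the underside; x normal to the broad faces, y along the width, z up.
- end_navy: Blackish navy, nearly black, glazed test tile, loose, 0.11 kg. On the other outermost square, the dark end; leave it there. Upside-down T: foot 44 (x) x 48 (y) x 8 mm, an upright slab 9 mm thick (x) x 48 wide (y) on its middle, 75 mm high in all; both faces alike, slab can be gripped across its thickness. Origin: centre of the underside; x normal to the broad faces, y along the width, z up.
- tile_pale: Pale sky-blue glazed test tile, loose, 0.11 kg. Lightest of the four blues: goes next to white. Starts on the table. Upside-down T: foot 44 (x) x 48 (y) x 8 mm, an upright slab 9 mm thick (x) x 48 wide (y) on its middle, 75 mm high in all; both faces alike, slab can be gripped across its thickness. Origin: centre of the underside; x normal to the broad faces, y along the width, z up.
- tile_light: Light mid-blue glazed test tile, loose, 0.11 kg. Second lightest: second from white. Starts on the table. Upside-down T: foot 44 (x) x 48 (y) x 8 mm, an upright slab 9 mm thick (x) x 48 wide (y) on its middle, 75 mm high in all; both faces alike, slab can be gripped across its thickness. Origin: centre of the underside; x normal to the broad faces, y along the width, z up.
- tile_mid: Strong cobalt-blue glazed test tile, loose, 0.11 kg. Third: second from navy. Starts on the table. Upside-down T: foot 44 (x) x 48 (y) x 8 mm, an upright slab 9 mm thick (x) x 48 wide (y) on its middle, 75 mm high in all; both faces alike, slab can be gripped across its thickness. Origin: centre of the underside; x normal to the broad faces, y along the width, z up.
- tile_deep: Deep dark-blue glazed test tile, loose, 0.11 kg. Darkest of the four: goes next to navy. Starts on the table. Upside-down T: foot 44 (x) x 48 (y) x 8 mm, an upright slab 9 mm thick (x) x 48 wide (y) on its middle, 75 mm high in all; both faces alike, slab can be gripped across its thickness. Origin: centre of the underside; x normal to the broad faces, y along the width, z up.
- brush_mug: Bystander: terracotta mug, 74 mm across at the rim, 95 mm high, with three brushes reaching to 200 mm; origin at the centre of its underside. Leave alone.
- paint_jar: Bystander: lidded yellow paint jar, 62 mm across, 62 mm high; origin at the centre of its underside. Leave alone.
- bowl: Bystander: white bowl, 110 mm across, 45 mm high; origin at the centre of its underside. Leave alone.
Not all that is in view belongs to the job. What is shaped like the tile_light but red is not meant.

How it is judged:
By the outcome, as a careful person would: the job done as asked, in the order asked, and still so for the second after the job is handed in, with the robot touching nothing.
It also fails if it takes over 93 s, if anything falls off the work surface, if the arm or the gripper's body presses on something with over 40 N, if the wrist force passes 120 N, or if a joint passes its speed limit or range.

### The arm

A 6-joint arm with a two-finger parallel gripper is mounted at the origin on the work surface. World frame = base frame: x ahead of the robot, y to its left, z up, the work surface at z = 0. Lengths are in m, angles in rad, forces in N, time in s.
With the tool pointing down it reaches from about 0.275 to 0.825 m from the base axis. Payload 5.2 kg.
Tool frame: the origin (TCP) lies at the very end of the fingers, on their centre line; the grasp point (between the pads) lies 19 mm behind it; z points along the fingers, y is the line along which they close (so a half turn about z gives the same grasp; the last joint's range is limited). The gripper opens to 93 mm and grips with 3 to 60 N. Pads are 15 mm wide; open, the fingers measure 128 mm over their backs; the gripper's body (75 mm by 188 mm) begins 65 mm behind the grasp point.
Start: joints at [-1.405, 0.259, 1.535, -0, 1.348, -0.203], TCP at [0.198, -0.513, 0.219] pointing down, gripper open.
Joint ranges: [-3.14, 3.14], [-0.91, 2.08], [0.19, 2.58], [-1.22, 4.36], [0.22, 2.71], [-3.12, 3.12]. Speed limits (rad/s): [2.57, 2.57, 3.14, 3.14, 3.14, 3.14].

### API

Orientations are given as a unit quaternion [w, x, y, z].
In Python, from rig import telemetry, read_camera, job, models gives the robot as it stands. The module is installed in compiled form; this text tells all that it offers.
- The arm moves only by the tool apply_moves, never from a script. Its argument "plan" is a list that holds one entry, the list of rows, each a list of 5 numbers: the closure, from 0 (fully open) to 1 (shut), then the shift along the tool's x, y, z in fractions of the full range, 1 being 100 cm, then the turn about the tool's z in a scale on which 1.0 is pi rad. A call has 1 to 5 rows; each row is the pose to reach, as a shift and turn from the pose commanded when the call began, along the tool's axes at that moment; what a row does not reach only later rows make up. A row lasts 1/12 s, in which the tool goes at most 41.7 mm and 7.16 degrees, less where a joint would pass 70% of its speed; a pose out of reach is approached as far as the arm can. A shift or turn number past 1, either way, is cut back to 1. A call with a gripper value outside its range is refused whole. The fingers move at their own pace and stop on an object; "squeeze" is the grip in N (left out, the last holds). Time passes only in rows, so rows that repeat a pose let the fingers close. It gives the time, the measured TCP pose, the force, the opening and the grip force at its end, in the units of the state.
- telemetry.state(): the state, without advancing time (a new reading comes with each control period).
- read_camera(name): name is "scene" or "top" or "wrist"; returns a dict with "frame" (420x560x3 uint8, red, green, blue), "camera_matrix" (3x3 intrinsics, pixels), "dist_coeffs" ([k1, k2, p1, p2, k3] as OpenCV has them; the pictures are not rectified), "rvec" (rotation vector, rad) and "tvec" (3), from world to camera coordinates, as OpenCV has them. Camera axes: x right, y down, z forward; pixel columns grow to the right and rows downward; lengths in m; the calibration is good to about 2 mm. A picture is of the moment at which its call begins. There is no depth.
- job.close_job(): hands the job in; it is judged then, once.
Trained networks look in a picture, given as the dict that the camera call returned (one of the last four; its "shot" number tells which), for a name from the list of things; names that differ only in an ending like _2 or _b are one class to them, and where a whole thing is asked for, a point or a joint stands for the part that bears it (a point fixed in the world has none). Each returns a list of dicts, best first, with "score" (0 to 1); they miss things now and then, are a little off and sometimes report something else, mostly with a low value. They report only what shows in the picture. A call takes as long as a camera call. They do not tell look-alikes from the thing itself.
- models.look_for(picture, thing): "rect" ([left, top, right, bottom] in pixels, round what is visible of it).
- models.masks_of(picture, thing): "pixels" (420x560 bool, what is visible of it) and "rect" ([left, top, right, bottom] in pixels, round what is visible of it).
- models.place_of(picture, thing): "at" ([column, row] in pixels: a listed point, or the origin of a listed thing).
The state is a dict: "time_s": time; "joints": joint angles; "qd": joint speeds; "joint_torque": joint torques, N m; "tool_pos": TCP position; "tool_rot": TCP orientation; "ft_force": force on the tool from outside, world axes, zero at the start; "moment": the same for the moment, N m; "width": finger opening in m; "finger_force": force on a finger pad.
Only numpy, scipy, OpenCV 4.12 (cv2) and the standard library are available. Lean on these libraries where they do the work, as an engineer would, in place of code of your own. Each camera call takes 0.05 s, during which the arm holds its last target. There are 200 camera calls.

## Working session

There is one attempt and no reset: what is moved stays moved. The work goes in short steps, Python scripts to look and compute and a tool call to move; the robot and the scene stay as the last step left them, time stands still between calls to the robot, and variables do not carry over. Pictures are saved under pics/ and viewed, at most 14 in all, crops included, and the job is handed in when it is done.

Besides the shell and the picture viewer there is one more tool, called after "Call:" as name([rows], argument=value, ...), one row to a line, values as JSON. apply_moves: Moves the arm, as the interface text tells. Its arguments: {"type":"object","properties":{"plan":{"type":"array"},"squeeze":{"type":"number"}},"required":["plan"]}

```bash
mkdir -p pics; python3 - <<'E'
from rig import telemetry, read_camera, models
import cv2,pickle
print({k:v for k,v in telemetry.state().items()})
for n in ["scene","top"]:
    p=read_camera(n); pickle.dump(p,open(n+".pkl","wb"))
    cv2.imwrite(f"pics/{n}0.png",p["frame"][:,:,::-1])
    print(n,p["rvec"],p["tvec"],p["camera_matrix"].tolist(),p["dist_coeffs"])
    for t in ["board","end_white","end_navy","tile_pale","tile_light","tile_mid","tile_deep","brush_mug","paint_jar","bowl"]:
        print(t,[([round(float(x)) for x in d["at"]],round(d["score"],2)) for d in models.place_of(p,t)][:6],[([round(float(x)) for x in d["rect"]],round(d["score"],2)) for d in models.look_for(p,t)][:6])
E
```

```text
{'time_s': 0.0, 'joints': array([-1.40479418e+00,  2.59373204e-01,  1.53605263e+00, -8.82981495e-06,
        1.34799755e+00, -2.02820865e-01]), 'qd': array([-0.00047823, -0.00052081, -0.00133312,  0.00130296,  0.00024547,
        0.00014656]), 'joint_torque': array([-2.65816365e-03, -4.37317443e+01, -2.84005809e+01,  7.15617975e-02,
        4.14119835e-02, -1.39827266e-04]), 'tool_pos': array([ 0.1982029 , -0.51247286,  0.21781368]), 'tool_rot': array([-9.15288955e-04,  9.83043740e-01,  1.83368937e-01,  1.25461670e-05]), 'ft_force': array([-0.2422141 ,  0.597714  ,  0.31057442]), 'moment': array([0.02046721, 0.00234327, 0.0122234 ]), 'finger_force': 0.0, 'width': 0.09311232651726373}
scene [ 2.02448399  1.09235485 -0.49856662] [-0.31214606 -0.23620726  1.63439075] [[441.22504460386506, 0.0, 281.7696283542156], [0.0, 441.22504460386506, 209.82709811176852], [0.0, 0.0, 1.0]] [0.02451208 0.         0.         0.         0.        ]
board [([308, 245], 0.62)] [([230, 212, 379, 273], 0.68)]
end_white [([356, 222], 0.58)] [([346, 201, 368, 228], 0.79), ([230, 214, 376, 274], 0.23)]
end_nav
[... 1025 characters left out ...]
4, 181], 0.89)]
end_navy [([341, 199], 0.88), ([445, 221], 0.5)] [([328, 186, 353, 206], 0.92), ([434, 208, 469, 237], 0.71)]
tile_pale [([184, 258], 0.64), ([207, 170], 0.3)] [([168, 246, 194, 270], 0.85)]
tile_light [([358, 270], 0.66), ([405, 267], 0.63)] [([393, 258, 423, 276], 0.65), ([346, 262, 375, 283], 0.6)]
tile_mid [([245, 269], 0.55)] [([229, 260, 255, 284], 0.56)]
tile_deep [([317, 256], 0.56)] [([308, 248, 332, 265], 0.89), ([232, 259, 255, 281], 0.21)]
brush_mug [([116, 204], 0.84)] [([71, 178, 132, 220], 0.64)]
paint_jar [([446, 222], 0.6), ([135, 262], 0.25)] [([438, 208, 467, 236], 0.78)]
bowl [([135, 260], 0.88)] [([105, 236, 152, 284], 0.92), ([329, 188, 356, 207], 0.16)]
```

```bash
python3 - <<'E'
import cv2
a=cv2.imread("pics/top0.png")[120:310,60:480]; cv2.imwrite("pics/topc.png",cv2.resize(a,(798,361),interpolation=cv2.INTER_CUBIC))
a=cv2.imread("pics/scene0.png")[125:315,130:430]; cv2.imwrite("pics/scenec.png",cv2.resize(a,(798,505),interpolation=cv2.INTER_CUBIC))
E
```

```text
(no output)
```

View pics/topc.png

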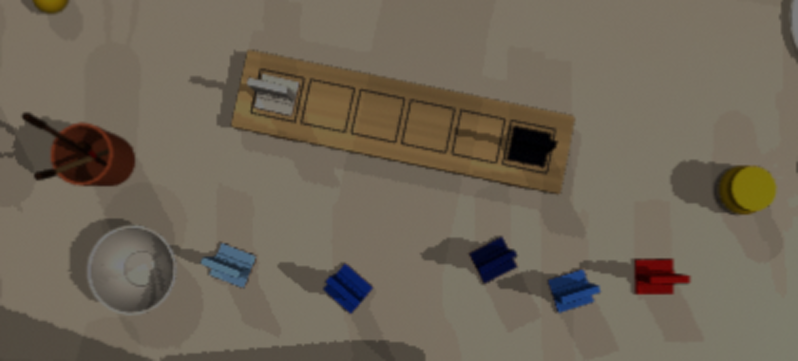

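View pics/scenec.png

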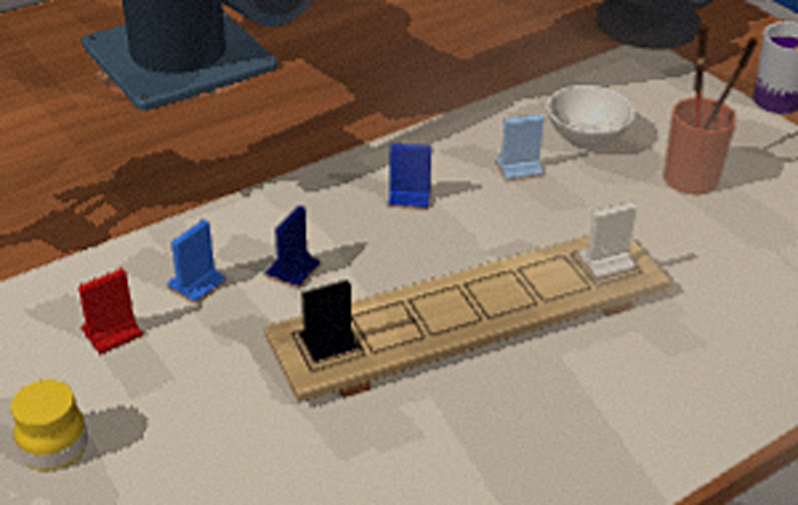

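Top view: white stands at the left end (206,172) and navy at the right end (341,199). Along the front are pale (184,258), cobalt mid (245,269), deep (317,256) and light mid-blue (360,272). The red look-alike at (405,267) is not meant, so of the two "tile_light" hits the blue one at (360,272) is right; both crops confirm it. Next I fit the poses.

```bash
cat > h.py <<'E'
import numpy as np,cv2,pickle
from scipy.optimize import minimize
S=4
def proj(p,X): return cv2.projectPoints(np.asarray(X,float).reshape(-1,3),np.array(p["rvec"],float),np.array(p["tvec"],float),np.array(p["camera_matrix"]),np.array(p["dist_coeffs"]))[0].reshape(-1,2)
def T2(q,X):
    c,s=np.cos(q[2]),np.sin(q[2]); X=np.asarray(X,float)
    return np.c_[q[0]+c*X[:,0]-s*X[:,1],q[1]+s*X[:,0]+c*X[:,1],X[:,2]]
def box(a,b,z0,z1): return np.array([[x,y,z] for x in(-a,a) for y in(-b,b) for z in(z0,z1)])
TILE=[box(.022,.024,0,.008),box(.0045,.024,0,.075)]
def sil(p,q,z,off,shape):
    m=np.zeros(shape,np.uint8)
    for B in TILE:
        uv=(proj(p,T2(q,B+[0,0,z]))-off+.5)*S-.5
        cv2.fillConvexPoly(m,cv2.convexHull(np.round(uv*16).astype(np.int32)),255,shift=4)
    return m
def unproj(p,uv,z):
    K=np.array(p["camera_matrix"]);R=cv2.Rodrigues(np.array(p["rvec"],float))[0];t=np.array(p["tvec"],float).ravel()
    n=cv2.undistortPoints(np.array([[uv]],float),K,np.array(p["dist_coeffs"]))[0,0]
    d=R.T@np.r_[n,1];c=-R.T@t
    return c+d*(z-c[2])/d[2]
def bluemask(p,rect,thr,pad=6):
    l,t,r,b=[int(v) for v in rect]; l=max(l-pad,0);t=max(t-pad,0)
    f=p["frame"][t:b+pad,l:r+pad].astype(np.float32)
    v=(f[:,:,2]-f[:,:,0])
    v=cv2.resize(v,None,fx=S,fy=S,interpolation=cv2.INTER_CUBIC)
    m=(v>thr).astype(np.uint8)*255
    n,lab,st,_=cv2.connectedComponentsWithStats(m)
    if n>1: m=(lab==1+np.argmax(st[1:,4])).astype(np.uint8)*255
    return m,np.array([l,t],float)
def fit(views,q0,z):
    """views: list of (picture,mask,off)"""
    def cost(u):
        q=[u[0]/100,u[1]/100,u[2]/5]
        return sum(np.count_nonzero(sil(p,q,z,o,m.shape)!=m)/max(1,np.count_nonzero(m)) for p,m,o in views)/len(views)
    best=None
    for y in np.arange(0,np.pi,np.pi/8):
        r=minimize(cost,[q0[0]*100,q0[1]*100,y*5],method="Nelder-Mead",options=dict(initial_simplex=np.array([[q0[0]*100+a,q0[1]*100+b,(y+c)*5] for a,b,c in[(0,0,0),(1,0,0),(0,1,0),(0,0,.3)]]),xatol=.005,fatol=1e-4))
        if best is None or r.fun<best.fun: best=r
    u=best.x; return np.array([u[0]/100,u[1]/100,u[2]/5]),best.fun
def boardfit(p,q0):
    g=cv2.GaussianBlur(p["frame"].astype(np.float32).mean(2),(0,0),.7)
    L=[]
    for y in(-.096,-.032,.032,.096):
        s=np.linspace(-.028,.028,30)
        for e in(-.028,.028): L+= [np.c_[s,y+e+0*s,0*s+.027],np.c_[0*s+e,y+s,0*s+.027]]
    L=np.vstack(L)
    def c(u):
        uv=proj(p,T2([u[0]/100,u[1]/100,u[2]/5],L)).astype(np.float32)
        return cv2.remap(g,uv[:,0].reshape(1,-1),uv[:,1].reshape(1,-1),cv2.INTER_LINEAR).mean()
    best=None
    for dx in np.arange(-.016,.0161,.004):
     for dy in np.arange(-.016,.0161,.004):
      for da in(-.04,0,.04):
        u=np.array([(q0[0]+dx)*100,(q0[1]+dy)*100,(q0[2]+da)*5]);f=c(u)
        if best is None or f<best[0]: best=(f,u)
    r=minimize(c,best[1],method="Nelder-Mead",options=dict(initial_simplex=best[1]+np.array([[0,0,0],[.3,0,0],[0,.3,0],[0,0,.1]]),xatol=1e-3,fatol=1e-4))
    return np.array([r.x[0]/100,r.x[1]/100,r.x[2]/5]),r.fun
E
python3 - <<'E'
from h import *
s,t=[pickle.load(open(n+".pkl","rb")) for n in("scene","top")]
R={"pale":([317,165,332,191],[168,246,194,270],-5),"light":([194,209,215,236],[346,262,375,283],10),"mid":([278,178,293,204],[229,260,255,284],10),"deep":([229,202,248,230],[308,248,332,265],0)}
out={}
for k,(rs,rt,th) in R.items():
    q0=unproj(t,[(rt[0]+rt[2])/2,(rt[1]+rt[3])/2],.03)
    vs=(s,*bluemask(s,rs,th));vt=(t,*bluemask(t,rt,th))
    for n,v in(("both",[vs,vt]),("top",[vt]),("scene",[vs])):
        q,f=fit(v,q0,0); print(k,n,np.round(q,4),round(f,3)); out[k,n]=q
W=unproj(t,[206,172],.027);N=unproj(t,[341,199],.027);print(W,N)
d=(W-N)/np.linalg.norm(W-N); q0=[*((W+N)/2)[:2],np.arctan2(-d[0],d[1])]
print("board",boardfit(t,q0),boardfit(s,q0))
pickle.dump(out,open("fit.pkl","wb"))
E
```

```text
pale both [0.4646 0.2369 2.7788] 0.127
pale top [0.4656 0.2377 2.801 ] 0.038
pale scene [ 0.4584  0.2385 -0.2534] 0.092
light both [ 0.4437 -0.1904  0.3644] 0.113
light top [ 0.4446 -0.1893  3.46  ] 0.062
light scene [ 0.4393 -0.1891  3.5255] 0.089
mid both [0.4387 0.0895 2.4736] 0.119
mid top [0.4405 0.0913 2.4406] 0.051
mid scene [0.4335 0.0918 2.4902] 0.066
deep both [ 0.4795 -0.0916  0.5224] 0.156
deep top [ 0.4814 -0.0909  0.4861] 0.092
deep scene [ 0.474  -0.0899  3.698 ] 0.135
[0.67417408 0.18371418 0.027     ] [ 0.6180809  -0.13776115  0.027     ]
board (array([ 0.65145622,  0.02706128, -0.17559656]), np.float64(63.892005920410156)) (array([ 0.64836934,  0.02577722, -0.17603683]), np.float64(107.98332214355469))
```

```bash
cat > go.py <<'E'
import numpy as np
from rig import telemetry
def cur():
    s=telemetry.state(); w,x,y,z=s["tool_rot"]; return np.r_[s["tool_pos"],np.arctan2(2*(x*y+w*z),1-2*(y*y+z*z))]
def chunks(P,Q,maxrows=5,v=.040,w=.12):
    P=np.array(P,float);Q=np.array(Q,float);D=Q-P
    n=max(1,int(np.ceil(max(np.linalg.norm(D[:3])/v,abs(D[3])/w))))
    k=int(np.ceil(n/5))
    for i in range(k):
        A=P+D*i/k; d=D/k; c,s=np.cos(A[3]),np.sin(A[3])
        print(n,"rows; shift cm",np.round([100*(c*d[0]+s*d[1]),100*(s*d[0]-c*d[1]),-100*d[2]],2),"turn",round(-d[3],3))
    return Q
E
python3 - <<'E'
from go import *
from h import *
p=cur();print(p)
q=chunks(p,[.444,-.189,.20,1.889])
from rig import read_camera
w=read_camera("wrist");R=cv2.Rodrigues(w["rvec"])[0];C=-R.T@w["tvec"].ravel();c,s=np.cos(p[3]),np.sin(p[3]);d=C-p[:3]
print("cam in tool",c*d[0]+s*d[1],s*d[0]-c*d[1],-d[2],"view dir",R[2],w["camera_matrix"][0])
E
```

```text
[ 0.19829785 -0.51302347  0.21866453  0.36874963]
13 rows; shift cm [11.53 -7.12  0.62] turn -0.507
13 rows; shift cm [13.54 -0.63  0.62] turn -0.507
13 rows; shift cm [12.14  6.02  0.62] turn -0.507
cam in tool 0.07736121734913998 -0.001384234066034426 -0.1648300454634105 view dir [-0.25568638 -0.09859084 -0.96171946] [354.25374256   0.         282.29565903]
```

The rows are not in the units I measure in: shifts go in shares of 100 cm and turns go in shares of pi rad. I convert before sending: 11.53 cm / 100 = 0.1153, -7.12 cm / 100 = -0.0712, -0.507 rad / 3.1416 = -0.1614.

Call:
apply_moves([
  [[0,0.023,-0.0142,0.0012,-0.0321],[0,0.046,-0.0285,0.0025,-0.0646],[0,0.069,-0.0427,0.0037,-0.0968],[0,0.092,-0.057,0.005,-0.1292],[0,0.1153,-0.0712,0.0062,-0.1614]],
], squeeze=25)

```text
time_s: 2.57
tool_pos: [0.2807, -0.404, 0.2124]
tool_rot: [0.0, 0.905, 0.426, 0.0]
ft_force: [0.6, -0.0, -0.5]
width: 0.0929
finger_force: 0.0
```

In the tool's units: 13.54 cm / 100 = 0.1354, 10.8 cm / 100 = 0.108, -0.507 rad / 3.1416 = -0.1614.

Call:
apply_moves([
  [[0,0.027,-0.0013,0.0012,-0.0321],[0,0.054,-0.0025,0.0025,-0.0646],[0,0.081,-0.0038,0.0037,-0.0968],[0,0.108,-0.005,0.005,-0.1292],[0,0.1354,-0.0063,0.0062,-0.1614]],
])

```text
time_s: 2.98
tool_pos: [0.3627, -0.296, 0.2064]
tool_rot: [0.0, 0.769, 0.639, -0.0]
ft_force: [0.1, 0.3, -0.9]
width: 0.0933
finger_force: 0.0
```

In the tool's units: 12.14 cm / 100 = 0.1214, 9.7 cm / 100 = 0.097, -0.507 rad / 3.1416 = -0.1614.

Call:
apply_moves([
  [[0,0.0243,0.012,0.0012,-0.0321],[0,0.0486,0.024,0.0025,-0.0646],[0,0.0728,0.036,0.0037,-0.0968],[0,0.097,0.048,0.005,-0.1292],[0,0.1214,0.0602,0.0062,-0.1614]],
])

```text
time_s: 3.4
tool_pos: [0.4446, -0.1879, 0.2002]
tool_rot: [0.0, 0.584, 0.812, -0.0]
ft_force: [-0.3, -0.6, 0.6]
width: 0.0928
finger_force: 0.0
```

```bash
python3 - <<'E'
from go import *
from h import *
from rig import read_camera,models
w=read_camera("wrist");w=read_camera("wrist");pickle.dump(w,open("w1.pkl","wb"));cv2.imwrite("pics/w1.png",w["frame"][:,:,::-1])
print(cur(),telemetry.state()["time_s"])
for d in models.look_for(w,"tile_light")[:3]: print(d)
print(proj(w,[[.444,-.189,.075],[.444,-.189,0]]))
E
```

```text
[ 0.44535326 -0.18614299  0.19999316  1.89619935] 3.5
{'rect': [243.7, 259.6, 290.4, 322.4], 'score': 0.79}
{'rect': [257.6, 166.8, 303.2, 234.1], 'score': 0.76}
[[275.82416375 208.05322996]
 [276.90259914 188.95087668]]
```

View pics/w1.png

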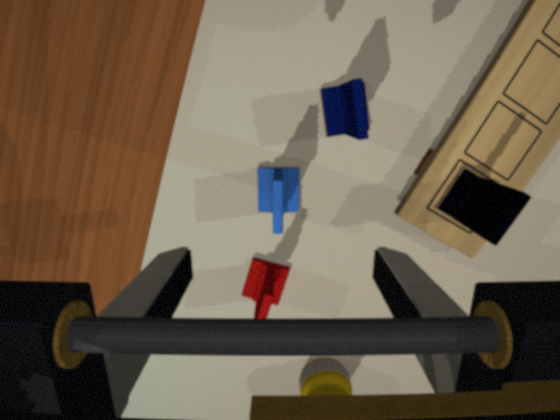

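The wrist view shows the blue light tile at (279,195), lined up with the tool. Red is at (266,288), deep at (346,108), and navy on the board at (483,200). I refine from here.

```bash
cat >> h.py <<'E'
def wfit(w,rect,thr,q0): 
    return fit([(w,*bluemask(w,rect,thr))],q0,0)
E
python3 - <<'E'
from go import *
from h import *
w=pickle.load(open("w1.pkl","rb"))
print(wfit(w,[258,167,303,234],10,[.444,-.189]))
print(wfit(w,[320,77,370,140],0,[.481,-.091]))
for i in range(3):print(cur())
E
```

```text
(array([ 0.4455254 , -0.18868374,  0.31270283]), np.float64(0.054128709961798416))
(array([ 0.48103166, -0.0902115 ,  0.51150218]), np.float64(0.10357861532604558))
[ 0.44452808 -0.18762314  0.19999763  1.89265321]
[ 0.44452808 -0.18762314  0.19999763  1.89265321]
[ 0.44452808 -0.18762314  0.19999763  1.89265321]
```

In the tool's units: 17 cm / 100 = 0.17, -0.13 cm / 100 = -0.0013, 0.008 rad / 3.1416 = 0.0025.

Call:
apply_moves([
  [[0,-0.0005,0,0.04,0.0025],[0,-0.001,0.0005,0.08,0.0025],[0,-0.0013,0.0006,0.12,0.0025],[0,-0.0013,0.0006,0.155,0.0025],[0,-0.0013,0.0006,0.17,0.0025]],
])

```text
time_s: 3.97
tool_pos: [0.4418, -0.1894, 0.0261]
tool_rot: [-0.003, 0.59, 0.807, -0.0]
ft_force: [-0.9, -0.0, -1.2]
width: 0.0933
finger_force: 0.0
```

Call:
apply_moves([
  [[1,0,0,0,0],[1,0,0,0,0],[1,0,0,0,0],[1,0,0,0,0],[1,0,0,0,0]],
])

```text
time_s: 4.38
tool_pos: [0.4459, -0.191, 0.0317]
tool_rot: [0.002, 0.589, 0.808, -0.0]
ft_force: [-0.6, 0.0, -0.5]
width: 0.0642
finger_force: 0.0
```

Call:
apply_moves([
  [[1,0,0,0,0],[1,0,0,0,0],[1,0,0,0,0]],
])

```text
time_s: 4.63
tool_pos: [0.4451, -0.1902, 0.0306]
tool_rot: [0.0, 0.589, 0.808, -0.0]
ft_force: [-0.0, -0.0, -0.2]
width: 0.0443
finger_force: 0.0
```

Call:
apply_moves([
  [[1,0,0,0,0],[1,0,0,0,0],[1,0,0,0,0],[1,0,0,0,0],[1,0,0,0,0]],
])

```text
time_s: 5.05
tool_pos: [0.4448, -0.19, 0.03]
tool_rot: [-0.0, 0.589, 0.808, 0.0]
ft_force: [0.6, -0.5, 0.6]
width: 0.0106
finger_force: 0.0
```

Call:
apply_moves([
  [[1,0,0,0,0],[1,0,0,0,0]],
])

```text
time_s: 5.22
tool_pos: [0.4448, -0.19, 0.0299]
tool_rot: [-0.0, 0.589, 0.808, 0.0]
ft_force: [0.3, 0.0, -0.9]
width: 0.0089
finger_force: 25.0
```

```bash
python3 - <<'E'
from go import *
p=cur();print(p)
a=-.176;
def sq(y): return np.array([.6515-np.sin(a)*y,.0271+np.cos(a)*y])
for n,y in(("pale",.096),("light",.032),("mid",-.032),("deep",-.096)):print(n,sq(y))
up=[*p[:2],.125,p[3]]; print("to light sq"); chunks(up,[*sq(.032),.125,1.395])
E
```

```text
[ 0.44476882 -0.18996821  0.02994234  1.88176646]
pale [0.66830891 0.12161699]
light [0.65710297 0.05860566]
mid [ 0.64589703 -0.00440566]
deep [ 0.63469109 -0.06741699]
to light sq
9 rows; shift cm [ 8.58 13.91 -0.  ] turn 0.243
9 rows; shift cm [11.68 11.43 -0.  ] turn 0.243
```

In the tool's units: -11 cm / 100 = -0.11, -8.5 cm / 100 = -0.085.

Call:
apply_moves([
  [[1,0,0,-0.015,0],[1,0,0,-0.05,0],[1,0,0,-0.085,0],[1,0,0,-0.11,0]],
])

```text
time_s: 5.55
tool_pos: [0.4452, -0.1903, 0.1423]
tool_rot: [0.001, 0.589, 0.808, 0.0]
ft_force: [0.0, -0.8, -0.8]
width: 0.0092
finger_force: 25.0
```

In the tool's units: 13.91 cm / 100 = 0.1391, 11.1 cm / 100 = 0.111, 0.243 rad / 3.1416 = 0.0773.

Call:
apply_moves([
  [[1,0.017,0.028,0,0.0156],[1,0.034,0.056,0,0.0309],[1,0.0515,0.0835,0,0.0465],[1,0.069,0.111,0,0.0618],[1,0.0858,0.1391,0,0.0773]],
])

```text
time_s: 5.97
tool_pos: [0.5515, -0.0644, 0.14]
tool_rot: [-0.0, 0.684, 0.73, -0.0]
ft_force: [-0.9, -0.6, -1.5]
width: 0.0091
finger_force: 25.0
```

In the tool's units: 11.68 cm / 100 = 0.1168, 11.43 cm / 100 = 0.1143, 0.243 rad / 3.1416 = 0.0773.

Call:
apply_moves([
  [[1,0.0234,0.0229,0,0.0156],[1,0.047,0.046,0,0.0309],[1,0.07,0.069,0,0.0465],[1,0.094,0.092,0,0.0618],[1,0.1168,0.1143,0,0.0773]],
])

```text
time_s: 6.38
tool_pos: [0.6577, 0.0601, 0.1395]
tool_rot: [-0.0, 0.767, 0.642, -0.0]
ft_force: [-1.0, -0.6, -1.5]
width: 0.0091
finger_force: 25.0
```

```bash
python3 - <<'E'
from go import *
from h import *
from rig import read_camera,models
for i in range(3): w=read_camera("wrist")
pickle.dump(w,open("w2.pkl","wb"));cv2.imwrite("pics/w2.png",w["frame"][:,:,::-1])
print(cur(),telemetry.state()["time_s"])
print(boardfit(w,[.6515,.0271,-.176]))
E
```

```text
[0.65757926 0.06047627 0.1389854  1.39916052] 6.5333
(array([ 0.65211012,  0.02753178, -0.16697833]), np.float64(61.862491607666016))
```

View pics/w2.png

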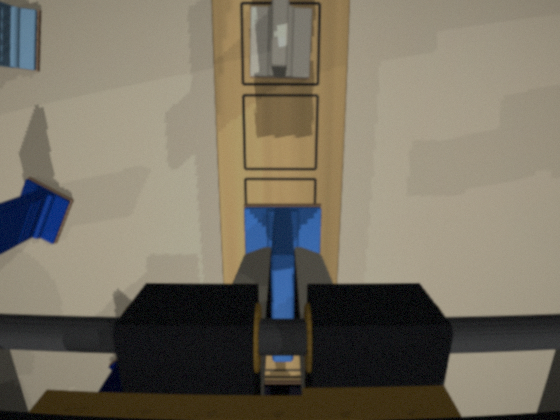

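The wrist view shows the held light tile centred at (283,240), with the row lined up. The empty pale square is at (281,132) and the white tile at (281,42).

```bash
sed -i 's/def boardfit(p,q0):/def boardfit(p,q0,ys=(-.096,-.032,.032,.096)):/; s/for y in(-.096,-.032,.032,.096):/for y in ys:/' h.py; python3 - <<'E'
from go import *
from h import *
w=pickle.load(open("w2.pkl","rb"))
q,f=boardfit(w,[.6515,.0271,-.176],(.096,));print("pale sq only",q,f, T2(q,[[0,.096,0],[0,.032,0]]))
q,f=boardfit(w,[.6515,.0271,-.176],(.096,.16));print("pale+white",q,f, T2(q,[[0,.096,0],[0,.032,0]]))
# foot far edge: blue transition column profile
f=w["frame"].astype(float);b=f[:,:,2]-f[:,:,0]
col=b[195:225,250:265].mean(1);print(np.round(col))
row=b[212:225,225:340].mean(0);i=np.where(row>20)[0]+225;print(i[0],i[-1])
p=cur();R=lambda d:(np.cos(p[3])*d[0]+np.sin(p[3])*d[1],np.sin(p[3])*d[0]-np.cos(p[3])*d[1])
for z in(.109,.117):
  for v in (206,208): print(z,v,R(unproj(w,[283,v],z)-p[:3]), R(unproj(w,[i[0]-.5,218],z)-p[:3]),R(unproj(w,[i[-1]+.5,218],z)-p[:3]))
E
```

```text
pale sq only [ 0.65149964  0.02757486 -0.1739164 ] 72.05451202392578 [[0.66811157 0.12212667 0.        ]
 [0.65703695 0.05909213 0.        ]]
pale+white [ 0.65139314  0.02756848 -0.1748137 ] 68.0024185180664 [[0.66808991 0.12210534 0.        ]
 [0.65695873 0.05908076 0.        ]]
[-71. -71. -71. -71. -71. -71. -70. -65. -55. -40. -29.  -8.  33.  69.
  81.  85.  85.  86.  88.  89.  91.  92.  93.  95.  97.  96.  97.  99.
 103. 104.]
245 320
0.109 206 (np.float64(0.026615948944547198), np.float64(0.0019597151686068584)) (np.float64(0.019466069011607745), np.float64(-0.020251068714782456)) (np.float64(0.019419989182583978), np.float64(0.023589450559283597))
0.109 208 (np.float64(0.02543061897475858), np.float64(0.001959193268268238)) (np.float64(0.019466069011607745), np.float64(-0.020251068714782456)) (np.float64(0.019419989182583978), np.float64(0.023589450559283597))
0.117 206 (np.float64(0.02879800589186951), np.float64(0.001943570619257538)) (np.float64(0.021941274544130213), np.float64(-0.019356560227623294)) (np.float64(0.0218970840107046), np.float64(0.022686476246707235))
0.117 208 (np.float64(0.02766127503240132), np.float64(0.0019430701170888342)) (np.float64(0.021941274544130213), np.float64(-0.019356560227623294)) (np.float64(0.0218970840107046), np.float64(0.022686476246707235))
```

In the tool's units: 7.9 cm / 100 = 0.079, 7.7 cm / 100 = 0.077, 0.003 rad / 3.1416 = 0.001.

Call:
apply_moves([
  [[1,-0.0035,-0.0015,0.025,0.001],[1,-0.0035,-0.0015,0.055,0.001],[1,-0.0035,-0.0015,0.072,0.001],[1,-0.0035,-0.0015,0.077,0.001],[1,-0.0035,-0.0015,0.079,0.001]],
])

```text
time_s: 6.95
tool_pos: [0.6534, 0.0544, 0.0596]
tool_rot: [-0.001, 0.767, 0.641, -0.001]
ft_force: [-1.1, -0.1, -0.2]
width: 0.0086
finger_force: 25.0
```

Call:
apply_moves([
  [[1,0,0,0.0005,0],[1,0,0,0.0015,0],[1,0,0,0.0025,0]],
])

```text
time_s: 7.2
tool_pos: [0.6561, 0.055, 0.0603]
tool_rot: [0.001, 0.767, 0.641, 0.001]
ft_force: [0.4, 0.4, -0.5]
width: 0.009
finger_force: 25.0
```

Call:
apply_moves([
  [[1,0,0,0,0],[1,0,0,0,0],[1,0,0,0,0]],
])

```text
time_s: 7.45
tool_pos: [0.6553, 0.0553, 0.0592]
tool_rot: [0.0, 0.767, 0.642, 0.0]
ft_force: [-0.3, -0.2, -0.8]
width: 0.0087
finger_force: 25.0
```

```bash
cat > chk.py <<'E'
# foot of held/placed tile vs board squares in wrist picture (foot at board height)
from go import *
from h import *
from rig import read_camera
import sys
def chk(name,crop,n=2):
    for i in range(n): w=read_camera("wrist")
    pickle.dump(w,open(name+".pkl","wb"))
    l,t,r,b=crop; cv2.imwrite(f"pics/{name}.png",cv2.resize(w["frame"][t:b,l:r,::-1],None,fx=3,fy=3,interpolation=cv2.INTER_CUBIC))
    print(cur(),telemetry.state()["time_s"]); return w
E
python3 - <<'E'
from chk import *
w=chk("w3",(180,60,390,260))
q,f=boardfit(w,[.6515,.0271,-.176],(.096,));print(q,f)
print("pred square far corners",proj(w,T2(q,[[-.028,.06,.027],[.028,.06,.027],[-.022,.056,.027],[.022,.056,.027]])))
E
```

```text
[0.65516716 0.05537645 0.05889031 1.39293305] 7.55
[ 0.65142205  0.02796077 -0.17658395] 51.489437103271484
pred square far corners [[234.36621524 191.7080265 ]
 [332.52961111 191.58079783]
 [245.07365906 198.49091272]
 [321.83093609 198.3908637 ]]
```

View pics/w3.png

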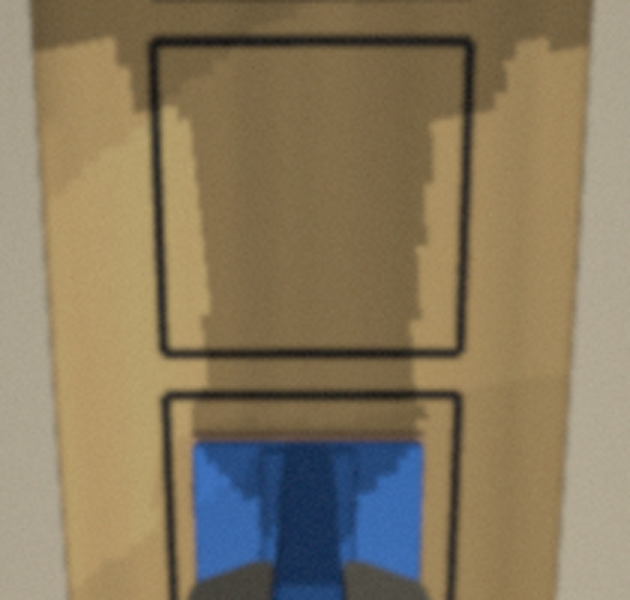

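Close up, the foot's left and right edges (244, 321) match the predicted (245, 322), but its front edge at row 205 should be at 198. I shift 3 mm along the row and set it down.

In the tool's units: 0.29 cm / 100 = 0.0029, 0.2 cm / 100 = 0.002.

Call:
apply_moves([
  [[1,0.0015,0,0,0],[1,0.0029,0.0003,0.0005,0],[1,0.0029,0.0003,0.0012,0],[1,0.0029,0.0003,0.002,0],[1,0.0029,0.0003,0.002,0]],
])

```text
time_s: 7.97
tool_pos: [0.6561, 0.0583, 0.057]
tool_rot: [0.0, 0.767, 0.642, 0.0]
ft_force: [-1.2, 1.8, 2.2]
width: 0.0088
finger_force: 25.0
```

In the tool's units: 0.06 cm / 100 = 0.0006, 0.03 cm / 100 = 0.0003.

Call:
apply_moves([
  [[1,0,0,0.0003,0],[1,0,0,0.0006,0],[1,0,0,0.0006,0],[1,0,0,0.0006,0]],
])

```text
time_s: 8.3
tool_pos: [0.656, 0.0584, 0.057]
tool_rot: [0.0, 0.767, 0.642, 0.0]
ft_force: [-1.5, 0.8, 5.8]
width: 0.0089
finger_force: 25.0
```

Call:
apply_moves([
  [[0.55,0,0,0,0],[0.55,0,0,0,0],[0.55,0,0,0,0],[0.55,0,0,-0.001,0]],
])

```text
time_s: 8.63
tool_pos: [0.6556, 0.058, 0.0564]
tool_rot: [-0.0, 0.767, 0.641, -0.0]
ft_force: [0.1, -0.3, -0.0]
width: 0.0309
finger_force: 0.0
```

In the tool's units: -12 cm / 100 = -0.12, -9 cm / 100 = -0.09.

Call:
apply_moves([
  [[0.55,0,0,-0.02,0],[0.55,0,0,-0.05,0],[0.55,0,0,-0.09,0],[0.55,0,0,-0.12,0]],
])

```text
time_s: 8.97
tool_pos: [0.6561, 0.058, 0.1791]
tool_rot: [0.0, 0.767, 0.641, 0.0]
ft_force: [1.6, 0.5, -0.6]
width: 0.0418
finger_force: 0.0
```

```bash
python3 - <<'E'
from chk import *
w=chk("w4",(180,60,390,260),2)
q,f=boardfit(w,[.6515,.0275,-.176],(.096,));print(q,f)
m=bluemask(w,[235,140,330,300],10)
q2,f2=fit([(w,*m)],T2(q,[[0,.032,0]])[0][:2],.027);print("tile",q2,f2,"want",T2(q,[[0,.032,0]]))
p=cur();chunks(p,[.481,-.0902,.19,2.082])
E
```

```text
[0.65947933 0.05786629 0.18382441 1.39284026] 9.0667
[ 0.65143402  0.028199   -0.17891236] 76.80680084228516
tile [0.65665772 0.05920954 2.9779485 ] 0.0744106321029398 want [[0.65712872 0.05968821 0.        ]]
6 rows; shift cm [-8.87 -7.47 -0.31] turn -0.345
6 rows; shift cm [ -5.82 -10.03  -0.31] turn -0.345
```

Light is placed to within about 0.7 mm. Next is deep.

In the tool's units: -8.87 cm / 100 = -0.0887, -7.47 cm / 100 = -0.0747, -0.345 rad / 3.1416 = -0.1098.

Call:
apply_moves([
  [[0.5,-0.022,-0.0185,0,-0.0318],[0.5,-0.05,-0.042,-0.0015,-0.0637],[0.5,-0.08,-0.067,-0.003,-0.0955],[0.5,-0.0887,-0.0747,-0.003,-0.1098]],
])

```text
time_s: 9.4
tool_pos: [0.5626, -0.0181, 0.1789]
tool_rot: [-0.001, 0.644, 0.765, -0.002]
ft_force: [-0.4, 0.1, -0.7]
width: 0.0462
finger_force: 0.0
```

In the tool's units: -10.03 cm / 100 = -0.1003, -8.2 cm / 100 = -0.082, -0.345 rad / 3.1416 = -0.1098.

Call:
apply_moves([
  [[0.5,-0.015,-0.025,0,-0.0318],[0.5,-0.03,-0.052,-0.0015,-0.0637],[0.5,-0.048,-0.082,-0.003,-0.0955],[0.5,-0.0582,-0.1003,-0.003,-0.1098],[0.5,-0.0582,-0.1003,-0.003,-0.1098]],
])

```text
time_s: 9.82
tool_pos: [0.4741, -0.0917, 0.1822]
tool_rot: [-0.001, 0.505, 0.863, -0.001]
ft_force: [0.4, -0.2, -0.1]
width: 0.0467
finger_force: 0.0
```

```bash
cat >> chk.py <<'E'
def wtile(name,thing,thr,q0,n=2):
    from rig import models
    w=chk(name,(180,60,390,260),n)
    u=proj(w,[[*q0,.035]])[0]
    ds=models.look_for(w,thing); ds=[d["rect"] for d in ds if np.hypot((d["rect"][0]+d["rect"][2])/2-u[0],(d["rect"][1]+d["rect"][3])/2-u[1])<40]
    r=ds[0] if ds else [u[0]-35,u[1]-45,u[0]+35,u[1]+45]
    q,f=wfit(w,r,thr,q0); print("tile",q,f,r)
    p=cur(); ph=q[2]+np.pi/2; ph=p[3]+(ph-p[3]+np.pi/2)%np.pi-np.pi/2
    chunks(p,[*q[:2],.03,ph])
E
python3 - <<'E'
from chk import *
wtile("w5","tile_deep",0,[.481,-.0902])
E
```

```text
[ 0.47702671 -0.09033325  0.18263133  2.07978433] 9.9167
tile [ 0.48164075 -0.09090936  3.65301607] 0.10996216897856242 [264.4, 165.6, 310.9, 238.9]
4 rows; shift cm [-0.28  0.3  15.27] turn -0.001
```

In the tool's units: 15.27 cm / 100 = 0.1527, -0.28 cm / 100 = -0.0028.

Call:
apply_moves([
  [[0.5,-0.0028,0.003,0.04,0],[0.5,-0.0028,0.003,0.08,0],[0.5,-0.0028,0.003,0.12,0],[0.5,-0.0028,0.003,0.145,0],[0.5,-0.0028,0.003,0.1527,0]],
])

```text
time_s: 10.38
tool_pos: [0.4791, -0.0889, 0.0259]
tool_rot: [-0.004, 0.505, 0.863, -0.0]
ft_force: [-0.4, -0.2, -0.5]
width: 0.0467
finger_force: 0.0
```

Call:
apply_moves([
  [[1,0,0,0,0],[1,0,0,0,0],[1,0,0,0,0],[1,0,0,0,0],[1,0,0,0,0]],
])

```text
time_s: 10.8
tool_pos: [0.4827, -0.0914, 0.0319]
tool_rot: [0.002, 0.505, 0.863, 0.0]
ft_force: [0.5, 0.8, -0.7]
width: 0.0174
finger_force: 0.0
```

Call:
apply_moves([
  [[1,0,0,0,0],[1,0,0,0,0],[1,0,0,0,0]],
])

```text
time_s: 11.05
tool_pos: [0.482, -0.0913, 0.0313]
tool_rot: [0.001, 0.505, 0.863, 0.0]
ft_force: [-0.9, 0.1, 8.0]
width: 0.0091
finger_force: 25.0
```

```bash
cat >> chk.py <<'E'
B=[.6514,.0280,-.177]
def toboard(y,z=.145):
    p=cur();print(p); up=[*p[:2],z,p[3]]; s=T2(B,[[0,y,0]])[0]; chunks(up,[s[0]-.0008,s[1]-.001,z,np.pi/2+B[2]])
E
python3 - <<'E'
from chk import *
toboard(-.096)
E
```

```text
[ 0.48203017 -0.09133655  0.03134574  2.08271498]
6 rows; shift cm [-2.68  7.2  -0.  ] turn 0.344
6 rows; shift cm [-0.09  7.68 -0.  ] turn 0.344
```

In the tool's units: -11.4 cm / 100 = -0.114, -8.5 cm / 100 = -0.085.

Call:
apply_moves([
  [[1,0,0,-0.015,0],[1,0,0,-0.05,0],[1,0,0,-0.085,0],[1,0,0,-0.114,0]],
])

```text
time_s: 11.38
tool_pos: [0.4813, -0.091, 0.1462]
tool_rot: [0.0, 0.505, 0.863, 0.0]
ft_force: [1.9, 0.6, -2.1]
width: 0.0091
finger_force: 25.0
```

In the tool's units: 7.2 cm / 100 = 0.072, 5.4 cm / 100 = 0.054, 0.344 rad / 3.1416 = 0.1095.

Call:
apply_moves([
  [[1,-0.006,0.018,0,0.0271],[1,-0.013,0.036,0,0.0541],[1,-0.02,0.054,0,0.0828],[1,-0.0268,0.072,0,0.1095]],
])

```text
time_s: 11.72
tool_pos: [0.5579, -0.079, 0.1447]
tool_rot: [0.0, 0.647, 0.762, 0.0]
ft_force: [-0.8, -0.1, -1.3]
width: 0.0087
finger_force: 25.0
```

In the tool's units: 7.68 cm / 100 = 0.0768, 6.6 cm / 100 = 0.066, 0.344 rad / 3.1416 = 0.1095.

Call:
apply_moves([
  [[1,0,0.022,0,0.0318],[1,0,0.045,0,0.0637],[1,-0.0009,0.066,0,0.0955],[1,-0.0009,0.0768,0,0.1095],[1,-0.0009,0.0768,0,0.1095]],
])

```text
time_s: 12.13
tool_pos: [0.6349, -0.0668, 0.1437]
tool_rot: [0.0, 0.767, 0.642, 0.0]
ft_force: [0.3, 0.9, -0.9]
width: 0.009
finger_force: 25.0
```

```bash
python3 - <<'E'
from chk import *
for i in range(4): w=read_camera("wrist")
w=chk("w6",(160,60,400,260),1)
print(boardfit(w,B,(-.032,)))
E
```

```text
[ 0.63215454 -0.06721603  0.14423718  1.39540939] 12.3833
(array([ 0.65143125,  0.02787301, -0.17492674]), np.float64(73.0875473022461))
```

View pics/w6.png

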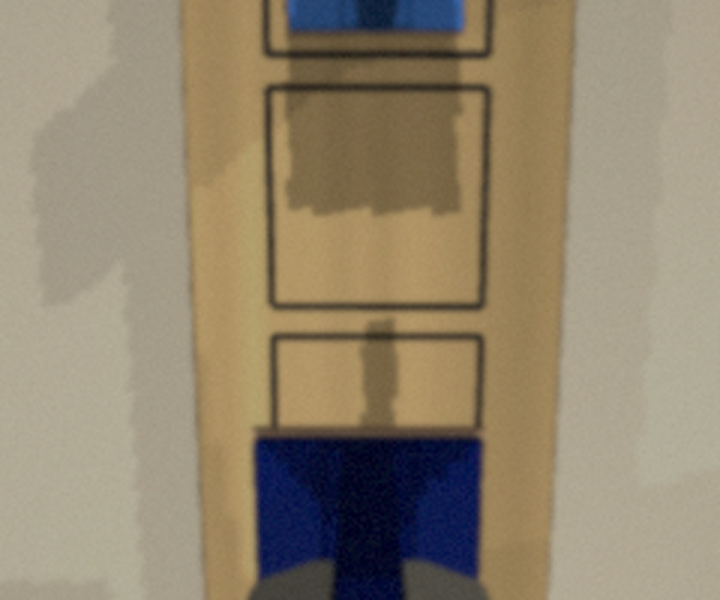

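```bash
cat >> chk.py <<'E'
def held(w,y,thr,hz,ref,below=30):
    """shift (tool cm) bringing held tile over square y, as seen in w; ref=squares used for the board fit"""
    p=cur(); z=p[2]-hz; q,f=boardfit(w,B,ref)
    e=proj(w,T2([*p[:2],p[3]-np.pi/2],[[-.022,.024,z],[.022,.024,z]]))
    r=e[:,1].mean(); m,o=bluemask(w,[e[0,0]-8,r-14,e[1,0]+8,r+below],thr,pad=0)
    def cost(u): return np.count_nonzero(sil(w,[u[0]/100,u[1]/100,u[2]/5],z,o,m.shape)!=m)
    u0=np.array([p[0]*100,p[1]*100,(p[3]-np.pi/2)*5]); b=min((minimize(cost,u0+[a,c,0],method="Nelder-Mead",options=dict(initial_simplex=u0+[a,c,0]+np.array([[0,0,0],[.3,0,0],[0,.3,0],[0,0,.15]]),xatol=.003)) for a in(-.2,.2) for c in(-.2,.2)),key=lambda k:k.fun)
    t=np.array([b.x[0]/100,b.x[1]/100,b.x[2]/5]); s=T2(q,[[0,y,0]])[0]; d=s[:2]-t[:2]; c,sn=np.cos(p[3]),np.sin(p[3])
    print("board",q,"tile",t,"sq",s[:2],"resid",b.fun/m.size)
    print("shift cm",np.round([100*(c*d[0]+sn*d[1]),100*(sn*d[0]-c*d[1]),100*(p[2]-hz-.027)],2),"turn",round(t[2]-q[2],3))
E
python3 - <<'E'
from chk import *
w=pickle.load(open("w6.pkl","rb"));held(w,-.096,0,.0313,(-.032,))
w=pickle.load(open("w6.pkl","rb"));held(w,-.096,20,.0313,(-.032,),20)
E
```

```text
board [ 0.65143125  0.02787301 -0.17492674] tile [ 0.63169462 -0.06669677 -0.16941249] sq [ 0.6347238  -0.06666196] resid 0.03270100195503421
shift cm [0.06 0.3  8.59] turn 0.006
board [ 0.65143125  0.02787301 -0.17492674] tile [ 0.63174195 -0.06715714 -0.17992106] sq [ 0.6347238  -0.06666196] resid 0.03336495888678052
shift cm [0.1  0.28 8.59] turn -0.005
```

In the tool's units: 8.2 cm / 100 = 0.082, 7.6 cm / 100 = 0.076.

Call:
apply_moves([
  [[1,0.0008,0.0028,0.03,0],[1,0.0008,0.0028,0.06,0],[1,0.0008,0.0028,0.076,0],[1,0.0008,0.0028,0.082,0],[1,0.0008,0.0028,0.082,0]],
])

```text
time_s: 12.8
tool_pos: [0.6343, -0.0667, 0.0608]
tool_rot: [-0.001, 0.766, 0.642, -0.001]
ft_force: [-0.9, 0.6, -0.0]
width: 0.0093
finger_force: 25.0
```

Call:
apply_moves([
  [[1,0,0,0,0],[1,0,0,0,0],[1,0,0,0,0]],
])

```text
time_s: 13.05
tool_pos: [0.6372, -0.0672, 0.0641]
tool_rot: [0.001, 0.767, 0.642, 0.001]
ft_force: [1.8, -0.2, -0.7]
width: 0.0087
finger_force: 25.0
```

```bash
python3 - <<'E'
from chk import *
w=chk("w7",(160,60,400,260),1);held(w,-.096,0,.0313,(-.032,),20);held(w,-.096,20,.0313,(-.032,),25)
E
```

```text
[ 0.63703603 -0.06709246  0.06394205  1.39493564] 13.1
board [ 0.65153713  0.02804634 -0.17642221] tile [ 0.63797433 -0.06709307 -0.18188086] sq [ 0.63468832 -0.06646355] resid 0.025495524296675193
shift cm [ 0.   -0.33  0.56] turn -0.005
board [ 0.65153713  0.02804634 -0.17642221] tile [ 0.63660322 -0.06727263 -0.17888883] sq [ 0.63468832 -0.06646355] resid 0.03335772017837235
shift cm [ 0.05 -0.2   0.56] turn -0.002
```

Call:
apply_moves([
  [[1,0,0,0,0],[1,0,0,0,0],[1,0,0,0,0],[1,0,0,0,0],[1,0,0,0,0]],
])

```text
time_s: 13.52
tool_pos: [0.636, -0.0668, 0.0623]
tool_rot: [-0.0, 0.767, 0.642, -0.0]
ft_force: [-0.5, -0.1, -1.0]
width: 0.0087
finger_force: 25.0
```

```bash
python3 - <<'E'
from chk import *
w=chk("w8",(160,60,400,260),1);held(w,-.096,0,.0313,(-.032,),20);held(w,-.096,20,.0313,(-.032,),25)
E
```

```text
[ 0.63602696 -0.06679996  0.0622133   1.3948506 ] 13.5667
board [ 0.6515579   0.028034   -0.17657298] tile [ 0.63659009 -0.06664579 -0.17598446] sq [ 0.63469484 -0.06647334] resid 0.028372762148337595
shift cm [-0.02 -0.19  0.39] turn 0.001
board [ 0.6515579   0.028034   -0.17657298] tile [ 0.63658809 -0.06706423 -0.18102365] sq [ 0.63469484 -0.06647334] resid 0.03475125418060201
shift cm [ 0.03 -0.2   0.39] turn -0.004
```

View pics/w8.png

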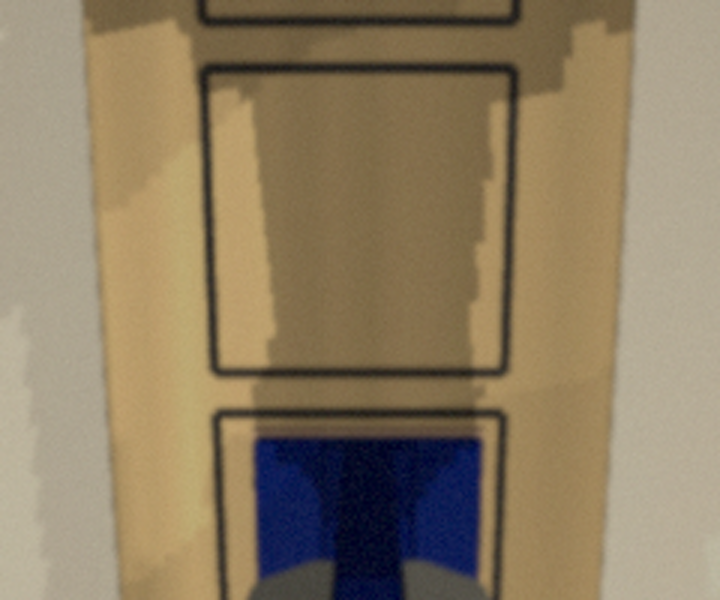

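In the tool's units: 0.2 cm / 100 = 0.002, -0.15 cm / 100 = -0.0015.

Call:
apply_moves([
  [[1,0.0001,-0.0008,0.001,0],[1,0.0002,-0.0015,0.002,0],[1,0.0002,-0.0015,0.002,0],[1,0.0002,-0.0015,0.002,0],[1,0.0002,-0.0015,0.002,0]],
])

```text
time_s: 13.98
tool_pos: [0.6346, -0.0663, 0.0602]
tool_rot: [-0.0, 0.767, 0.642, -0.0]
ft_force: [0.3, -0.5, -0.5]
width: 0.009
finger_force: 25.0
```

```bash
python3 - <<'E'
from chk import *
w=chk("w9",(160,60,400,260),3);held(w,-.096,0,.0313,(-.032,),20);held(w,-.096,20,.0313,(-.032,),25)
E
```

```text
[ 0.63464655 -0.06638709  0.06028225  1.39481303] 14.1333
board [ 0.65152215  0.02804884 -0.17585007] tile [ 0.63501985 -0.06621678 -0.1769409 ] sq [ 0.63472741 -0.06647067] resid 0.02868042378241619
shift cm [-0.03 -0.02  0.2 ] turn -0.001
board [ 0.65152215  0.02804884 -0.17585007] tile [ 0.63497804 -0.06658728 -0.18075563] sq [ 0.63472741 -0.06647067] resid 0.03460159911772815
shift cm [ 0.01 -0.03  0.2 ] turn -0.005
```

In the tool's units: 0.25 cm / 100 = 0.0025, -0.02 cm / 100 = -0.0002.

Call:
apply_moves([
  [[1,-0.0001,-0.0002,0.0006,0],[1,-0.0001,-0.0002,0.0012,0],[1,-0.0001,-0.0002,0.0018,0],[1,-0.0001,-0.0002,0.0022,0],[1,-0.0001,-0.0002,0.0025,0]],
])

```text
time_s: 14.55
tool_pos: [0.6344, -0.0664, 0.0584]
tool_rot: [0.0, 0.766, 0.642, 0.0]
ft_force: [-2.7, 0.1, 6.8]
width: 0.0089
finger_force: 25.0
```

In the tool's units: 0.02 cm / 100 = 0.0002.

Call:
apply_moves([
  [[1,0,0,0.0002,0],[1,0,0,0.0002,0]],
])

```text
time_s: 14.72
tool_pos: [0.6344, -0.0664, 0.0584]
tool_rot: [0.0, 0.766, 0.642, 0.0]
ft_force: [-2.1, 1.0, 5.1]
width: 0.0088
finger_force: 25.0
```

Call:
apply_moves([
  [[0.55,0,0,0,0],[0.55,0,0,0,0],[0.55,0,0,0,0],[0.55,0,0,0,0]],
])

```text
time_s: 15.05
tool_pos: [0.6344, -0.0664, 0.0573]
tool_rot: [-0.0, 0.767, 0.642, -0.0]
ft_force: [0.2, -0.6, 0.8]
width: 0.0311
finger_force: 0.0
```

In the tool's units: -12.5 cm / 100 = -0.125, -9 cm / 100 = -0.09.

Call:
apply_moves([
  [[0.5,0,0,-0.02,0],[0.5,0,0,-0.05,0],[0.5,0,0,-0.09,0],[0.5,0,0,-0.125,0]],
])

```text
time_s: 15.38
tool_pos: [0.6341, -0.0664, 0.1837]
tool_rot: [-0.0, 0.767, 0.642, -0.0]
ft_force: [0.9, 0.1, 0.4]
width: 0.046
finger_force: 0.0
```

```bash
python3 - <<'E'
from chk import *
chunks(cur(),[.4405,.0913,.19,.87])
E
```

```text
7 rows; shift cm [  6.07 -10.91  -0.31] turn 0.262
7 rows; shift cm [  3.03 -12.11  -0.31] turn 0.262
```

In the tool's units: -10.91 cm / 100 = -0.1091, 6.07 cm / 100 = 0.0607, 0.262 rad / 3.1416 = 0.0834.

Call:
apply_moves([
  [[0.5,0.014,-0.026,0,0.0207],[0.5,0.03,-0.054,-0.0015,0.0414],[0.5,0.046,-0.082,-0.003,0.0637],[0.5,0.0607,-0.1091,-0.0031,0.0834]],
])

```text
time_s: 15.72
tool_pos: [0.5365, 0.0132, 0.1859]
tool_rot: [0.0, 0.845, 0.535, 0.0]
ft_force: [0.3, 0.4, 0.3]
width: 0.0465
finger_force: 0.0
```

In the tool's units: -12.11 cm / 100 = -0.1211, -9.2 cm / 100 = -0.092, 0.262 rad / 3.1416 = 0.0834.

Call:
apply_moves([
  [[0.5,0.0075,-0.03,0,0.0207],[0.5,0.015,-0.061,-0.0015,0.0414],[0.5,0.023,-0.092,-0.003,0.0637],[0.5,0.0303,-0.1211,-0.0031,0.0834],[0.5,0.0303,-0.1211,-0.0031,0.0834]],
])

```text
time_s: 16.13
tool_pos: [0.4363, 0.0941, 0.1887]
tool_rot: [-0.001, 0.907, 0.422, -0.001]
ft_force: [-0.9, -0.1, -0.6]
width: 0.0467
finger_force: 0.0
```

Call:
apply_moves([
  [[0.5,0,0,0,0],[0.5,0,0,0,0],[0.5,0,0,0,0],[0.5,0,0,0,0]],
])

```text
time_s: 16.47
tool_pos: [0.4417, 0.0906, 0.1886]
tool_rot: [0.0, 0.907, 0.421, 0.0]
ft_force: [0.1, -0.2, 0.5]
width: 0.0467
finger_force: 0.0
```

```bash
python3 - <<'E'
from chk import *
wtile("w10","tile_mid",10,[.4405,.0913])
E
```

```text
[0.44139437 0.09061909 0.18851928 0.86988407] 16.5667
tile [ 0.44055628  0.09056357 -0.6983059 ] 0.07323288898846197 [261.5, 162.7, 305.8, 238.5]
4 rows; shift cm [-0.06 -0.05 15.85] turn -0.003
```

In the tool's units: 15.85 cm / 100 = 0.1585, -0.06 cm / 100 = -0.0006.

Call:
apply_moves([
  [[0.5,-0.0006,0,0.04,0],[0.5,-0.0006,0,0.08,0],[0.5,-0.0006,0,0.12,0],[0.5,-0.0006,0,0.15,0],[0.5,-0.0006,0,0.1585,0]],
])

```text
time_s: 17.03
tool_pos: [0.4371, 0.0906, 0.0262]
tool_rot: [-0.002, 0.907, 0.422, -0.004]
ft_force: [-0.8, -0.5, -0.1]
width: 0.0464
finger_force: 0.0
```

Call:
apply_moves([
  [[0.55,0,0,0,0],[1,0,0,0,0],[1,0,0,0,0],[1,0,0,0,0],[1,0,0,0,0]],
])

```text
time_s: 17.45
tool_pos: [0.4418, 0.0907, 0.0319]
tool_rot: [0.001, 0.907, 0.422, 0.002]
ft_force: [0.2, 0.1, -0.1]
width: 0.0199
finger_force: 0.0
```

Call:
apply_moves([
  [[1,0,0,0,0],[1,0,0,0,0],[1,0,0,0,0],[1,0,0,0,0],[1,0,0,0,0]],
])

```text
time_s: 17.87
tool_pos: [0.4411, 0.0908, 0.0311]
tool_rot: [0.0, 0.907, 0.422, 0.001]
ft_force: [-0.9, 0.6, 7.0]
width: 0.0088
finger_force: 25.0
```

```bash
python3 - <<'E'
from chk import *
toboard(-.032,.15)
E
```

```text
[0.44110491 0.09078576 0.03114087 0.87088301]
6 rows; shift cm [ 2.92 10.87 -0.  ] turn -0.261
6 rows; shift cm [ 1.000e-02  1.125e+01 -0.000e+00] turn -0.261
```

In the tool's units: -11.9 cm / 100 = -0.119, -9 cm / 100 = -0.09.

Call:
apply_moves([
  [[1,0,0,-0.015,0],[1,0,0,-0.05,0],[1,0,0,-0.09,0],[1,0,0,-0.119,0]],
])

```text
time_s: 18.2
tool_pos: [0.4405, 0.0908, 0.1517]
tool_rot: [0.0, 0.907, 0.422, 0.0]
ft_force: [1.4, 0.4, -0.7]
width: 0.0085
finger_force: 25.0
```

In the tool's units: 10.87 cm / 100 = 0.1087, 8.2 cm / 100 = 0.082, -0.261 rad / 3.1416 = -0.0831.

Call:
apply_moves([
  [[1,0.007,0.026,0,-0.0207],[1,0.0145,0.054,0,-0.0414],[1,0.022,0.082,0,-0.0637],[1,0.0292,0.1087,0,-0.0831]],
])

```text
time_s: 18.53
tool_pos: [0.5433, 0.0426, 0.1496]
tool_rot: [0.0, 0.843, 0.538, 0.0]
ft_force: [0.5, 0.4, -1.6]
width: 0.0088
finger_force: 25.0
```

In the tool's units: 11.25 cm / 100 = 0.1125, 10.5 cm / 100 = 0.105, -0.261 rad / 3.1416 = -0.0831.

Call:
apply_moves([
  [[1,0,0.028,0,-0.0207],[1,0,0.056,0,-0.0414],[1,0,0.084,0,-0.0637],[1,0,0.105,0,-0.0831],[1,0,0.1125,0,-0.0831]],
])

```text
time_s: 18.95
tool_pos: [0.6463, -0.0064, 0.1484]
tool_rot: [0.0, 0.767, 0.642, 0.0]
ft_force: [-0.2, 0.4, -0.3]
width: 0.0086
finger_force: 25.0
```

Call:
apply_moves([
  [[1,0,0,0,0],[1,0,0,0,0],[1,0,0,0,0],[1,0,0,0,0],[1,0,0,0,0]],
])

```text
time_s: 19.37
tool_pos: [0.6433, -0.004, 0.1496]
tool_rot: [-0.0, 0.767, 0.642, 0.0]
ft_force: [-0.1, 0.6, -1.0]
width: 0.009
finger_force: 25.0
```

```bash
python3 - <<'E'
from chk import *
p=cur();s=T2(B,[[0,-.032,0]])[0]
chunks(p,[s[0],s[1],.065,np.pi/2+B[2]])
w=chk("w11",(160,60,400,260),1);held(w,-.032,10,.0311,(.096,),25)
E
```

```text
3 rows; shift cm [0.09 0.23 8.46] turn -0.001
[ 0.64356198 -0.00413606  0.14970433  1.39311183] 19.4167
board [ 0.6414975   0.11281672 -0.52413635] tile [ 0.64411769 -0.00531342 -0.18119183] sq [0.62548261 0.08511251] resid 0.022504824924179764
shift cm [ 8.57 -3.43  9.16] turn 0.343
```

Call:
apply_moves([
  [[1,0.0015,0.0018,0.03,0],[1,0.0015,0.0018,0.06,0],[1,0.0015,0.0018,0.08,0],[1,0.0015,0.0018,0.086,0],[1,0.0015,0.0018,0.086,0]],
])

```text
time_s: 19.83
tool_pos: [0.6445, -0.0031, 0.0615]
tool_rot: [-0.002, 0.767, 0.642, -0.001]
ft_force: [-1.4, -0.7, -0.5]
width: 0.0092
finger_force: 25.0
```

Call:
apply_moves([
  [[1,0,0,0,0],[1,0,0,0,0],[1,0,0,0,0],[1,0,0,0,0],[1,0,0,0,0]],
])

```text
time_s: 20.25
tool_pos: [0.6468, -0.0037, 0.0644]
tool_rot: [0.001, 0.767, 0.641, 0.001]
ft_force: [-0.0, -0.5, -0.5]
width: 0.0088
finger_force: 25.0
```

Call:
apply_moves([
  [[1,0,0,0,0],[1,0,0,0,0],[1,0,0,0,0]],
])

```text
time_s: 20.5
tool_pos: [0.6463, -0.0036, 0.0634]
tool_rot: [0.0, 0.767, 0.641, 0.0]
ft_force: [0.8, 0.3, -1.1]
width: 0.0086
finger_force: 25.0
```

```bash
python3 - <<'E'
from chk import *
p=cur();s=T2(B,[[0,-.032,0]])[0]
chunks(p,[s[0],s[1],.0581,np.pi/2+B[2]])
w=chk("w12",(160,60,400,260),1)
import h,chk
chk.boardfit=lambda w,B,ref:(np.array(B),0)
held(w,-.032,10,.0311,(),25)
E
```

```text
1 rows; shift cm [ 0.   -0.05  0.53] turn -0.001
[ 0.64618561 -0.00358729  0.06326125  1.39275647] 20.55
board [ 0.6514  0.028  -0.177 ] tile [ 0.64702844 -0.00483174 -0.18343091] sq [ 0.64576553 -0.00350004] resid 0.13339604236343366
shift cm [ 0.11 -0.15  0.52] turn -0.006
```

View pics/w12.png

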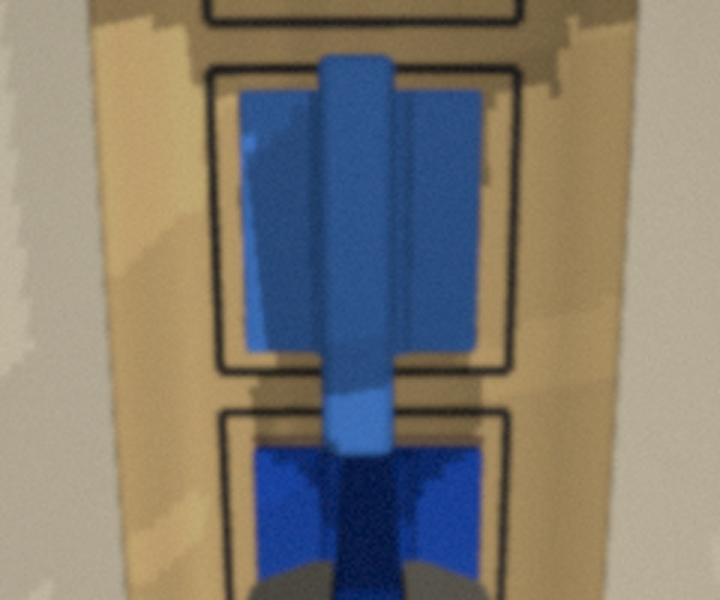

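Light sits centred in its square. The held mid tile is about 1 mm right and 1 mm short, so I correct that and lower it.

In the tool's units: 0.35 cm / 100 = 0.0035, 0.11 cm / 100 = 0.0011.

Call:
apply_moves([
  [[1,0.0005,-0.0004,0.001,0],[1,0.0011,-0.0008,0.002,0],[1,0.0011,-0.0008,0.003,0],[1,0.0011,-0.0008,0.0035,0],[1,0.0011,-0.0008,0.0035,0]],
])

```text
time_s: 20.97
tool_pos: [0.6455, -0.0023, 0.0595]
tool_rot: [-0.0, 0.767, 0.641, -0.0]
ft_force: [0.6, 0.5, -0.8]
width: 0.0089
finger_force: 25.0
```

In the tool's units: 0.2 cm / 100 = 0.002, 0.18 cm / 100 = 0.0018.

Call:
apply_moves([
  [[1,0,0,0.0005,0],[1,0,0,0.001,0],[1,0,0,0.0015,0],[1,0,0,0.0018,0],[1,0,0,0.002,0]],
])

```text
time_s: 21.38
tool_pos: [0.6457, -0.0024, 0.0582]
tool_rot: [0.0, 0.767, 0.641, 0.0]
ft_force: [-1.7, 0.5, 3.1]
width: 0.0088
finger_force: 25.0
```

Contact at 3 N. I release, rise, and go to pale.

In the tool's units: 0.02 cm / 100 = 0.0002.

Call:
apply_moves([
  [[0.55,0,0,0.0002,0],[0.55,0,0,0,0],[0.55,0,0,0,0],[0.55,0,0,0,0]],
])

```text
time_s: 21.72
tool_pos: [0.6456, -0.0023, 0.0577]
tool_rot: [0.0, 0.767, 0.641, 0.0]
ft_force: [-0.0, 1.1, 0.3]
width: 0.0309
finger_force: 0.0
```

In the tool's units: -12.5 cm / 100 = -0.125, -9 cm / 100 = -0.09.

Call:
apply_moves([
  [[0.5,0,0,-0.02,0],[0.5,0,0,-0.05,0],[0.5,0,0,-0.09,0],[0.5,0,0,-0.125,0]],
])

```text
time_s: 22.05
tool_pos: [0.6453, -0.0023, 0.1841]
tool_rot: [-0.0, 0.767, 0.641, -0.0]
ft_force: [0.7, -0.4, 1.1]
width: 0.0464
finger_force: 0.0
```

```bash
python3 - <<'E'
from chk import *
chunks(cur(),[.4656,.2377,.19,1.23])
E
```

```text
8 rows; shift cm [ 10.22 -10.97  -0.3 ] turn 0.081
8 rows; shift cm [  9.29 -11.76  -0.3 ] turn 0.081
```

In the tool's units: -10.97 cm / 100 = -0.1097, 10.22 cm / 100 = 0.1022, 0.081 rad / 3.1416 = 0.0258.

Call:
apply_moves([
  [[0.5,0.024,-0.026,0,0.0064],[0.5,0.051,-0.054,-0.0015,0.0127],[0.5,0.077,-0.082,-0.003,0.0191],[0.5,0.1022,-0.1097,-0.003,0.0258]],
])

```text
time_s: 22.38
tool_pos: [0.5549, 0.1186, 0.1862]
tool_rot: [0.0, 0.793, 0.609, 0.0]
ft_force: [1.4, 0.6, 0.2]
width: 0.0463
finger_force: 0.0
```

In the tool's units: -11.76 cm / 100 = -0.1176, -11.2 cm / 100 = -0.112, 0.081 rad / 3.1416 = 0.0258.

Call:
apply_moves([
  [[0.5,0.023,-0.029,0,0.0064],[0.5,0.046,-0.059,-0.0015,0.0127],[0.5,0.07,-0.088,-0.003,0.0191],[0.5,0.089,-0.112,-0.003,0.0258],[0.5,0.0929,-0.1176,-0.003,0.0258]],
])

```text
time_s: 22.8
tool_pos: [0.4627, 0.2409, 0.1891]
tool_rot: [-0.001, 0.816, 0.578, 0.0]
ft_force: [0.3, 0.0, -0.3]
width: 0.0464
finger_force: 0.0
```

Call:
apply_moves([
  [[0.5,0,0,0,0],[0.5,0,0,0,0],[0.5,0,0,0,0],[0.5,0,0,0,0]],
])

```text
time_s: 23.13
tool_pos: [0.4669, 0.2364, 0.1886]
tool_rot: [0.0, 0.817, 0.577, -0.0]
ft_force: [-1.0, -0.3, 0.2]
width: 0.0465
finger_force: 0.0
```

```bash
python3 - <<'E'
from chk import *
wtile("w13","tile_pale",-5,[.4656,.2377])
E
```

```text
[0.46674337 0.23649699 0.18856425 1.22896177] 23.2333
tile [0.46559446 0.2370445  2.81303159] 0.040573241557324155 [261.0, 165.4, 301.3, 234.3]
4 rows; shift cm [ 1.000e-02 -1.100e-01  1.586e+01] turn -0.013
```

In the tool's units: 15.85 cm / 100 = 0.1585, 15 cm / 100 = 0.15, -0.013 rad / 3.1416 = -0.0041.

Call:
apply_moves([
  [[0.5,0,-0.0005,0.04,-0.0041],[0.5,0,-0.0005,0.08,-0.0041],[0.5,0,-0.0005,0.12,-0.0041],[0.5,0,-0.0005,0.15,-0.0041],[0.5,0,-0.0005,0.1585,-0.0041]],
])

```text
time_s: 23.7
tool_pos: [0.4622, 0.2362, 0.0257]
tool_rot: [-0.001, 0.813, 0.582, -0.004]
ft_force: [-0.8, -0.6, -0.8]
width: 0.0466
finger_force: 0.0
```

Call:
apply_moves([
  [[0.55,0,0,0,0],[1,0,0,0,0],[1,0,0,0,0],[1,0,0,0,0],[1,0,0,0,0]],
])

```text
time_s: 24.12
tool_pos: [0.4668, 0.2382, 0.0321]
tool_rot: [0.001, 0.813, 0.583, 0.002]
ft_force: [0.6, 0.6, 0.9]
width: 0.0195
finger_force: 0.0
```

Call:
apply_moves([
  [[1,0,0,0,0],[1,0,0,0,0],[1,0,0,0,0],[1,0,0,0,0],[1,0,0,0,0]],
])

```text
time_s: 24.53
tool_pos: [0.4661, 0.238, 0.0313]
tool_rot: [0.0, 0.813, 0.583, 0.001]
ft_force: [-2.2, 0.2, 6.5]
width: 0.0089
finger_force: 25.0
```

```bash
python3 - <<'E'
from chk import *
toboard(.096,.155)
E
```

```text
[0.46606289 0.23797628 0.03128789 1.24384269]
6 rows; shift cm [-2.28 11.41 -0.  ] turn -0.075
6 rows; shift cm [-3.13 11.21 -0.  ] turn -0.075
```

In the tool's units: -12.4 cm / 100 = -0.124, -9 cm / 100 = -0.09.

Call:
apply_moves([
  [[1,0,0,-0.015,0],[1,0,0,-0.05,0],[1,0,0,-0.09,0],[1,0,0,-0.124,0]],
])

```text
time_s: 24.87
tool_pos: [0.4649, 0.2377, 0.1559]
tool_rot: [-0.0, 0.813, 0.583, -0.0]
ft_force: [0.9, 0.0, -0.1]
width: 0.0089
finger_force: 25.0
```

In the tool's units: 11.41 cm / 100 = 0.1141, 8.5 cm / 100 = 0.085, -0.075 rad / 3.1416 = -0.0239.

Call:
apply_moves([
  [[1,-0.0055,0.028,0,-0.006],[1,-0.011,0.057,0,-0.0118],[1,-0.017,0.085,0,-0.0178],[1,-0.0228,0.1141,0,-0.0239]],
])

```text
time_s: 25.2
tool_pos: [0.5667, 0.179, 0.1545]
tool_rot: [-0.0, 0.79, 0.613, 0.0]
ft_force: [-0.3, 0.1, -0.1]
width: 0.009
finger_force: 25.0
```

In the tool's units: 11.21 cm / 100 = 0.1121, 10.5 cm / 100 = 0.105, -0.075 rad / 3.1416 = -0.0239.

Call:
apply_moves([
  [[1,-0.008,0.028,0,-0.006],[1,-0.016,0.056,0,-0.0118],[1,-0.023,0.084,0,-0.0178],[1,-0.029,0.105,0,-0.0239],[1,-0.0313,0.1121,0,-0.0239]],
])

```text
time_s: 25.62
tool_pos: [0.6691, 0.119, 0.1533]
tool_rot: [0.0, 0.767, 0.641, -0.0]
ft_force: [-0.3, 0.0, -1.7]
width: 0.009
finger_force: 25.0
```

Call:
apply_moves([
  [[1,0,0,0,0],[1,0,0,0,0],[1,0,0,0,0],[1,0,0,0,0],[1,0,0,0,0]],
])

```text
time_s: 26.03
tool_pos: [0.666, 0.1222, 0.1547]
tool_rot: [-0.0, 0.766, 0.642, 0.0]
ft_force: [0.0, 0.1, -1.2]
width: 0.0083
finger_force: 25.0
```

```bash
python3 - <<'E'
from chk import *
p=cur();s=T2(B,[[0,.096,0]])[0]
chunks(p,[s[0],s[1],.0635,np.pi/2+B[2]])
w=chk("w14",(160,60,400,260),1)
import chk
chk.boardfit=lambda w,B,ref:(np.array(B),0)
held(w,.096,-5,.0313,(),25)
E
```

```text
3 rows; shift cm [0.07 0.22 9.12] turn 0.001
[0.66617917 0.12211899 0.1546981  1.39482802] 26.0833
board [ 0.6514  0.028  -0.177 ] tile [ 0.66542362  0.12005766 -0.17207078] sq [0.66830342 0.12250013] resid 0.016628756548111388
shift cm [0.29 0.24 9.64] turn 0.005
```

In the tool's units: 9.1 cm / 100 = 0.091, 0.22 cm / 100 = 0.0022, 0.002 rad / 3.1416 = 0.0006.

Call:
apply_moves([
  [[1,0.0022,0.0016,0.03,0.0006],[1,0.0022,0.0016,0.06,0.0006],[1,0.0022,0.0016,0.085,0.0006],[1,0.0022,0.0016,0.091,0.0006],[1,0.0022,0.0016,0.091,0.0006]],
])

```text
time_s: 26.5
tool_pos: [0.6669, 0.1235, 0.0612]
tool_rot: [-0.001, 0.767, 0.641, -0.002]
ft_force: [-0.4, 0.2, -0.9]
width: 0.0086
finger_force: 25.0
```

Call:
apply_moves([
  [[1,0,0,0,0],[1,0,0,0,0],[1,0,0,0,0],[1,0,0,0,0],[1,0,0,0,0]],
])

```text
time_s: 26.92
tool_pos: [0.6695, 0.1232, 0.0645]
tool_rot: [0.001, 0.768, 0.641, 0.001]
ft_force: [0.1, 0.2, -1.3]
width: 0.009
finger_force: 25.0
```

Call:
apply_moves([
  [[1,0,0,0,0],[1,0,0,0,0],[1,0,0,0,0]],
])

```text
time_s: 27.17
tool_pos: [0.6689, 0.1231, 0.0634]
tool_rot: [0.0, 0.768, 0.641, 0.0]
ft_force: [-0.3, -0.1, -1.0]
width: 0.0091
finger_force: 25.0
```

```bash
python3 - <<'E'
from chk import *
p=cur();s=T2(B,[[0,.096,0]])[0]
chunks(p,[s[0],s[1],.0583,np.pi/2+B[2]])
w=chk("w15",(160,60,400,260),1)
import chk
chk.boardfit=lambda w,B,ref:(np.array(B),0)
held(w,.096,-5,.0313,(),15)
E
```

```text
1 rows; shift cm [-0.07 -0.05  0.51] turn -0.002
[0.66880525 0.12314199 0.06326613 1.39182012] 27.2167
board [ 0.6514  0.028  -0.177 ] tile [ 0.66825444  0.12078129 -0.17322019] sq [0.66830342 0.12250013] resid 0.04336113193403298
shift cm [ 0.17 -0.03  0.5 ] turn 0.004
```

View pics/w15.png

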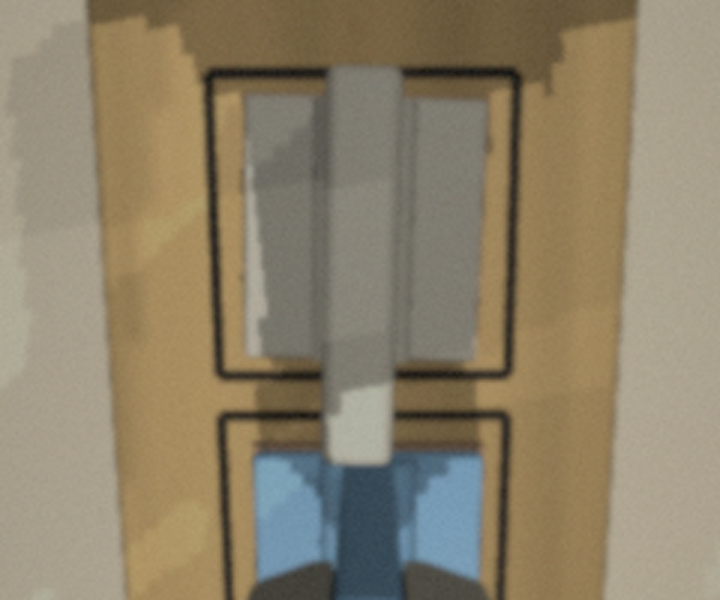

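In the tool's units: 0.35 cm / 100 = 0.0035, 0.15 cm / 100 = 0.0015.

Call:
apply_moves([
  [[1,0.0007,-0.0003,0.001,0],[1,0.0015,-0.0006,0.002,0],[1,0.0015,-0.0006,0.003,0],[1,0.0015,-0.0006,0.0035,0],[1,0.0015,-0.0006,0.0035,0]],
])

```text
time_s: 27.63
tool_pos: [0.6683, 0.1247, 0.0594]
tool_rot: [-0.0, 0.767, 0.641, -0.0]
ft_force: [-0.2, 0.4, -1.9]
width: 0.0085
finger_force: 25.0
```

Call:
apply_moves([
  [[1,0,0,0.0005,0],[1,0,0,0.001,0],[1,0,0,0.0015,0],[1,0,0,0.0018,0],[1,0,0,0.002,0]],
])

```text
time_s: 28.05
tool_pos: [0.6686, 0.1247, 0.0583]
tool_rot: [0.0, 0.767, 0.641, 0.0]
ft_force: [-0.7, -0.4, 4.9]
width: 0.0086
finger_force: 25.0
```

Call:
apply_moves([
  [[0.55,0,0,0,0],[0.55,0,0,0,0],[0.55,0,0,0,0],[0.55,0,0,0,0]],
])

```text
time_s: 28.38
tool_pos: [0.6685, 0.1247, 0.0576]
tool_rot: [-0.0, 0.767, 0.641, 0.0]
ft_force: [-0.4, 0.0, -0.3]
width: 0.0309
finger_force: 0.0
```

In the tool's units: -12.5 cm / 100 = -0.125, -9 cm / 100 = -0.09.

Call:
apply_moves([
  [[0.5,0,0,-0.02,0],[0.5,0,0,-0.05,0],[0.5,0,0,-0.09,0],[0.5,0,0,-0.125,0]],
])

```text
time_s: 28.72
tool_pos: [0.6682, 0.1247, 0.184]
tool_rot: [-0.0, 0.767, 0.641, -0.0]
ft_force: [0.1, 0.1, -0.7]
width: 0.0463
finger_force: 0.0
```

In the tool's units: -12 cm / 100 = -0.12, -10 cm / 100 = -0.1.

Call:
apply_moves([
  [[0.5,-0.025,-0.02,-0.01,0],[0.5,-0.05,-0.04,-0.02,0],[0.5,-0.075,-0.06,-0.03,0],[0.5,-0.1,-0.08,-0.04,0],[0.5,-0.12,-0.1,-0.05,0]],
])

```text
time_s: 29.13
tool_pos: [0.5474, 0.0232, 0.2332]
tool_rot: [0.0, 0.768, 0.641, -0.0]
ft_force: [0.4, 0.5, 0.8]
width: 0.0463
finger_force: 0.0
```

In the tool's units: -11 cm / 100 = -0.11, -9 cm / 100 = -0.09.

Call:
apply_moves([
  [[0.5,0,-0.03,0,0],[0.5,0,-0.06,0,0],[0.5,0,-0.09,0,0],[0.5,0,-0.11,0,0],[0.5,0,-0.11,0,0]],
])

```text
time_s: 29.55
tool_pos: [0.4369, 0.0449, 0.233]
tool_rot: [-0.001, 0.767, 0.641, -0.0]
ft_force: [0.5, 0.4, -0.6]
width: 0.0468
finger_force: 0.0
```

```bash
python3 - <<'E'
from chk import *
from rig import models
for i in range(3): t=read_camera("top")
cv2.imwrite("pics/t2.png",cv2.resize(t["frame"][130:230,170:380,::-1],None,fx=3.8,fy=3.8,interpolation=cv2.INTER_CUBIC))
q0,_=boardfit(t,B);print(telemetry.state()["time_s"],q0)
for n,y,th in(("pale",.096,-5),("light",.032,10),("mid",-.032,10),("deep",-.096,0)):
    s=T2(q0,[[0,y,0]])[0]; u=proj(t,[[s[0],s[1],.06]])[0]
    m,o=bluemask(t,[u[0]-11,u[1]-12,u[0]+11,u[1]+12],th,0)
    q,f=fit([(t,m,o)],s[:2],.027); c,sn=np.cos(q0[2]),np.sin(q0[2]);d=q[:2]-s[:2]
    print(n,"err mm",1000*(c*d[0]+sn*d[1]),1000*(c*d[1]-sn*d[0]),"yaw",np.degrees((q[2]-q0[2]+np.pi/2)%np.pi-np.pi/2),f)
E
```

```text
29.7 [ 0.6480046   0.00752657 -0.17645121]
pale err mm -0.7679031301004967 22.739905691813817 yaw 0.14093709954200473 0.03397272937370002
light err mm -1.717655270683628 21.496796168330697 yaw -0.14215889509991647 0.04271356783919598
mid err mm -1.174311351350393 22.382577258474896 yaw -0.42290008764321535 0.04170029593758407
deep err mm -1.716042642807225 23.86068638482087 yaw 0.44076929706725304 0.08142493638676845
```

View pics/t2.png

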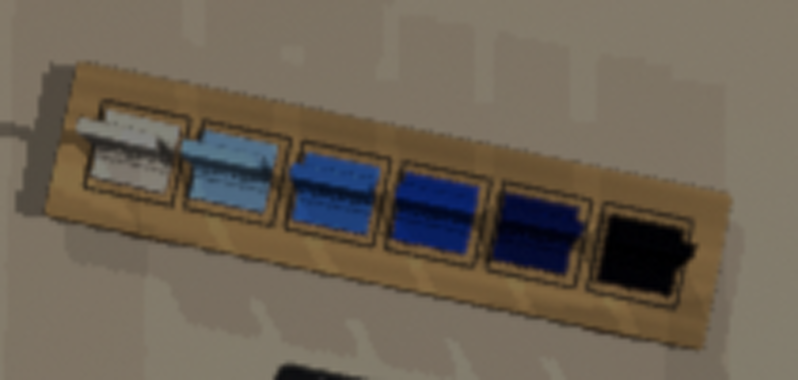

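The order is correct and everything stands. The top-view board refit jumped to wrong lines (the 22 mm is a fit artefact), so I check deep and mid from above with the wrist camera.

```bash
python3 - <<'E'
from chk import *
chunks(cur(),[.642,-.03,.22,1.394])
E
```

```text
6 rows; shift cm [-1.85 10.52  0.66] turn -0.001
6 rows; shift cm [-1.86 10.52  0.66] turn -0.001
```

In the tool's units: 10.52 cm / 100 = 0.1052, -1.85 cm / 100 = -0.0185.

Call:
apply_moves([
  [[0.5,-0.005,0.026,0.001,0],[0.5,-0.009,0.052,0.003,0],[0.5,-0.014,0.079,0.004,0],[0.5,-0.0185,0.1052,0.0066,0]],
])

```text
time_s: 30.03
tool_pos: [0.5435, 0.0062, 0.2259]
tool_rot: [0.0, 0.768, 0.641, 0.0]
ft_force: [0.7, -0.3, 0.3]
width: 0.0467
finger_force: 0.0
```

In the tool's units: 10.52 cm / 100 = 0.1052, 7.9 cm / 100 = 0.079.

Call:
apply_moves([
  [[0.5,-0.005,0.026,0.001,0],[0.5,-0.009,0.052,0.003,0],[0.5,-0.014,0.079,0.004,0],[0.5,-0.0186,0.1052,0.0066,0],[0.5,-0.0186,0.1052,0.0066,0]],
])

```text
time_s: 30.45
tool_pos: [0.6455, -0.0326, 0.2167]
tool_rot: [0.0, 0.768, 0.64, -0.0]
ft_force: [-0.1, -0.5, 0.1]
width: 0.0467
finger_force: 0.0
```

```bash
python3 - <<'E'
from chk import *
w=chk("w16",(180,0,380,290),8)
cv2.imwrite("pics/w16.png",cv2.resize(w["frame"][0:290,180:380,::-1],None,fx=2.05,fy=2.05,interpolation=cv2.INTER_CUBIC))
E
```

```text
[ 0.64049411 -0.02953488  0.22020239  1.39222482] 30.85
```

View pics/w16.png

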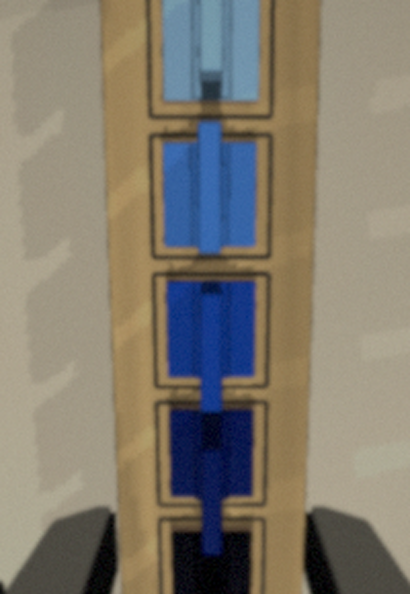

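```bash
python3 - <<'E'
from chk import *
w=pickle.load(open("w16.pkl","rb")); t=pickle.load(open("top.pkl","rb"))
g=w["frame"].astype(float).mean(2)
# near (low y) line of each square, sampled off the slab; dark-line row search
def line(y,side):
    best=[]
    for xs in (np.linspace(-.020,-.010,8),np.linspace(.010,.020,8)):
        d=np.arange(-.004,.00401,.0002); v=[]
        for k in d:
            uv=proj(w,T2(B,np.c_[xs,0*xs+y+k,0*xs+.027])).astype(np.float32)
            v.append(cv2.remap(g.astype(np.float32),uv[:,:1],uv[:,1:],cv2.INTER_LINEAR).mean())
        best.append((round(1000*d[np.argmin(v)],1),round(min(v))))
    return best
for n,y,th in(("pale",.096,-5),("light",.032,10),("mid",-.032,10),("deep",-.096,0)):
    s=T2(B,[[0,y,0]])[0]
    uv=proj(w,T2(B,np.array([[a,y+b,z] for a in(-.026,.026) for b in(-.0275,.0275) for z in(.027,.04)])))
    r=[uv[:,0].min(),max(0,uv[:,1].min()),uv[:,0].max(),uv[:,1].max()+3]
    m,o=bluemask(w,r,th,0); 
    # ignore slab top beyond crop: crop clips both
    q,f=fit([(w,m,o)],s[:2],.027); c,sn=np.cos(B[2]),np.sin(B[2]);d=q[:2]-s[:2]
    print(n,"err mm",np.round([1000*(c*d[0]+sn*d[1]),1000*(c*d[1]-sn*d[0])],1),"yaw",round(np.degrees((q[2]-B[2]+np.pi/2)%np.pi-np.pi/2),1),round(f,3),"line -",line(y-.028,0),"line +",line(y+.028,0))
E
```

```text
pale err mm [0.6 2.7] yaw 0.1 0.032 line - [(np.float64(-0.6), 72), (np.float64(-0.6), 73)] line + [(np.float64(-4.0), 0), (np.float64(-4.0), 0)]
light err mm [-0.7  0.3] yaw 0.8 0.054 line - [(np.float64(0.0), 73), (np.float64(0.0), 68)] line + [(np.float64(0.2), 51), (np.float64(0.0), 54)]
mid err mm [-0.2  0.8] yaw -0.2 0.072 line - [(np.float64(0.4), 76), (np.float64(0.4), 84)] line + [(np.float64(0.2), 51), (np.float64(0.2), 53)]
deep err mm [0.1 4.3] yaw 1.0 0.122 line - [(np.float64(0.2), 80), (np.float64(0.2), 85)] line + [(np.float64(-0.2), 43), (np.float64(-4.0), 46)]
```

```bash
python3 - <<'E'
from chk import *
w=pickle.load(open("w16.pkl","rb")); f=w["frame"].astype(np.float32); b=f[:,:,2]-f[:,:,0]
for n,e in(("pale near",.096-.024),("light near(top z)",.032-.024),("light far",.056),("mid far",-.008),("deep far",-.072)):
    z=.035 if "top z" in n else .027
    for xs in (np.linspace(-.020,-.010,8),np.linspace(.010,.020,8)):
        d=np.arange(-.007,.00701,.0005); v=[]
        for k in d:
            uv=proj(w,T2(B,np.c_[xs,0*xs+e+k,0*xs+z])).astype(np.float32)
            v.append(cv2.remap(b,uv[:,:1],uv[:,1:],cv2.INTER_LINEAR).mean())
        g=np.gradient(np.array(v)); print(n,"edge err mm",round(1000*d[np.argmax(abs(g))],1),np.round(v[::3]))
E
```

```text
pale near edge err mm 3.0 [-63. -48. -34. -57. -66. -62. -27.  37.  56.  57.]
pale near edge err mm 2.5 [-66. -49. -33. -57. -64. -59. -25.  36.  53.  56.]
light near(top z) edge err mm 1.5 [-61. -58. -36. -48. -61. -21.  71. 103. 106. 106.]
light near(top z) edge err mm 1.5 [-64. -60. -35. -44. -61. -24.  68. 104. 106. 105.]
light far edge err mm 0.5 [108. 110. 111. 111.  99.  32. -29. -23. -36. -56.]
light far edge err mm 1.0 [106. 106. 105. 106.  96.  38. -26. -26. -38. -58.]
mid far edge err mm 0.5 [113. 114. 115. 117. 106.  40. -26. -27. -32. -48.]
mid far edge err mm 0.5 [107. 110. 109. 111. 100.  34. -28. -26. -34. -52.]
deep far edge err mm -0.0 [ 66.  63.  65.  65.  47.   8. -18. -19. -28. -43.]
deep far edge err mm -0.0 [ 62.  61.  62.  63.  45.   5. -20. -24. -32. -48.]
```

Light, mid and deep are within about 1 mm. Pale sits about 2.5 mm toward white, so I regrip it and nudge it.

```bash
python3 - <<'E'
from chk import *
chunks(cur(),[.6685,.1242,.18,1.3935])
E
```

```text
5 rows; shift cm [15.63  0.03  4.02] turn -0.001
```

In the tool's units: 15.63 cm / 100 = 0.1563, 4.02 cm / 100 = 0.0402.

Call:
apply_moves([
  [[0.5,0.03,0,0.008,0],[0.5,0.07,0,0.016,0],[0.5,0.11,0,0.026,0],[0.5,0.145,0,0.036,0],[0.5,0.1563,0.0003,0.0402,0]],
])

```text
time_s: 31.27
tool_pos: [0.6681, 0.1292, 0.1785]
tool_rot: [-0.001, 0.766, 0.643, 0.0]
ft_force: [0.3, -1.2, 0.6]
width: 0.0465
finger_force: 0.0
```

Call:
apply_moves([
  [[0.5,0,0,0,0],[0.5,0,0,0,0],[0.5,0,0,0,0],[0.5,0,0,0,0],[0.5,0,0,0,0]],
])

```text
time_s: 31.68
tool_pos: [0.6694, 0.122, 0.1803]
tool_rot: [0.001, 0.768, 0.64, 0.0]
ft_force: [0.6, -0.8, 0.3]
width: 0.0468
finger_force: 0.0
```

In the tool's units: 12 cm / 100 = 0.12, 11 cm / 100 = 0.11.

Call:
apply_moves([
  [[0.5,0,0,0.03,0],[0.5,0,0,0.06,0],[0.5,0,0,0.09,0],[0.5,0,0,0.11,0],[0.5,0,0,0.12,0]],
])

```text
time_s: 32.1
tool_pos: [0.6672, 0.1224, 0.0562]
tool_rot: [-0.001, 0.768, 0.64, -0.002]
ft_force: [-0.4, 0.3, -0.1]
width: 0.0466
finger_force: 0.0
```

Call:
apply_moves([
  [[0.5,0,0,0,0],[0.5,0,0,0,0],[0.5,0,0,0,0],[0.5,0,0,0,0],[0.5,0,0,0,0]],
])

```text
time_s: 32.52
tool_pos: [0.6702, 0.1238, 0.0612]
tool_rot: [0.001, 0.767, 0.641, 0.001]
ft_force: [1.2, -0.2, -0.4]
width: 0.0466
finger_force: 0.0
```

Call:
apply_moves([
  [[0.5,0,0,0,0],[0.5,0,0,0,0],[0.5,0,0,0,0],[0.5,0,0,0,0],[0.5,0,0,0,0]],
])

```text
time_s: 32.93
tool_pos: [0.669, 0.1238, 0.0594]
tool_rot: [0.0, 0.767, 0.641, -0.0]
ft_force: [-0.6, -0.1, -0.3]
width: 0.0464
finger_force: 0.0
```

In the tool's units: 0.1 cm / 100 = 0.001, -0.05 cm / 100 = -0.0005.

Call:
apply_moves([
  [[1,0,-0.0005,0.001,0],[1,0,-0.0005,0.001,0],[1,0,-0.0005,0.001,0],[1,0,-0.0005,0.001,0],[1,0,-0.0005,0.001,0]],
])

```text
time_s: 33.35
tool_pos: [0.6686, 0.1239, 0.0583]
tool_rot: [-0.0, 0.767, 0.641, -0.0]
ft_force: [0.6, 0.2, 0.2]
width: 0.0173
finger_force: 0.0
```

Call:
apply_moves([
  [[1,0,0,0,0],[1,0,0,0,0],[1,0,0,0,0],[1,0,0,0,0],[1,0,0,0,0]],
])

```text
time_s: 33.77
tool_pos: [0.6686, 0.1239, 0.0583]
tool_rot: [0.0, 0.767, 0.641, -0.0]
ft_force: [0.1, 0.5, 0.3]
width: 0.0091
finger_force: 25.0
```

In the tool's units: -0.4 cm / 100 = -0.004, -0.23 cm / 100 = -0.0023.

Call:
apply_moves([
  [[1,0,0,-0.002,0],[1,0,0,-0.004,0],[1,-0.0012,0,-0.004,0],[1,-0.0023,0,-0.004,0],[1,-0.0023,0,-0.004,0]],
])

```text
time_s: 34.18
tool_pos: [0.6681, 0.1213, 0.0624]
tool_rot: [0.0, 0.768, 0.641, -0.0]
ft_force: [-0.2, -0.7, -1.8]
width: 0.0088
finger_force: 25.0
```

In the tool's units: 0.15 cm / 100 = 0.0015, 0.1 cm / 100 = 0.001.

Call:
apply_moves([
  [[1,0,0,0,0],[1,0,0,0,0],[1,0,0,0,0],[1,0,0,0.001,0],[1,0,0,0.0015,0]],
])

```text
time_s: 34.6
tool_pos: [0.6681, 0.1216, 0.0607]
tool_rot: [-0.0, 0.767, 0.641, -0.0]
ft_force: [-1.0, 0.0, -0.3]
width: 0.0089
finger_force: 25.0
```

In the tool's units: 0.22 cm / 100 = 0.0022, 0.2 cm / 100 = 0.002.

Call:
apply_moves([
  [[1,0,0,0.0005,0],[1,0,0,0.001,0],[1,0,0,0.0015,0],[1,0,0,0.002,0],[1,0,0,0.0022,0]],
])

```text
time_s: 35.02
tool_pos: [0.6681, 0.1216, 0.0586]
tool_rot: [-0.0, 0.767, 0.641, -0.0]
ft_force: [-0.0, -0.1, -1.7]
width: 0.0087
finger_force: 25.0
```

In the tool's units: 0.08 cm / 100 = 0.0008, 0.06 cm / 100 = 0.0006.

Call:
apply_moves([
  [[1,0,0,0.0003,0],[1,0,0,0.0006,0],[1,0,0,0.0008,0],[1,0,0,0.0008,0]],
])

```text
time_s: 35.35
tool_pos: [0.6682, 0.1216, 0.0583]
tool_rot: [0.0, 0.767, 0.641, 0.0]
ft_force: [-1.7, -0.9, 2.7]
width: 0.0088
finger_force: 25.0
```

Call:
apply_moves([
  [[0.55,0,0,0,0],[0.55,0,0,0,0],[0.55,0,0,0,0],[0.55,0,0,0,0]],
])

```text
time_s: 35.68
tool_pos: [0.6682, 0.1216, 0.0577]
tool_rot: [0.0, 0.767, 0.641, 0.0]
ft_force: [-0.7, -0.2, 0.2]
width: 0.0312
finger_force: 0.0
```

In the tool's units: -16 cm / 100 = -0.16, -13 cm / 100 = -0.13.

Call:
apply_moves([
  [[0.5,0,0,-0.02,0],[0.5,0,0,-0.05,0],[0.5,0,0,-0.09,0],[0.5,0,0,-0.13,0],[0.5,0,0,-0.16,0]],
])

```text
time_s: 36.1
tool_pos: [0.6689, 0.1217, 0.2215]
tool_rot: [0.001, 0.767, 0.641, 0.001]
ft_force: [0.2, -0.2, 0.0]
width: 0.0466
finger_force: 0.0
```

In the tool's units: -12 cm / 100 = -0.12, -10 cm / 100 = -0.1.

Call:
apply_moves([
  [[0.5,-0.035,0,0,0],[0.5,-0.07,0,0,0],[0.5,-0.1,0,0,0],[0.5,-0.12,0,0,0],[0.5,-0.12,0,0,0]],
])

```text
time_s: 36.52
tool_pos: [0.6463, -0.0007, 0.2179]
tool_rot: [0.001, 0.769, 0.64, -0.001]
ft_force: [0.6, -0.0, 0.0]
width: 0.0464
finger_force: 0.0
```

```bash
python3 - <<'E'
from chk import *
w=chk("w17",(180,0,380,290),8)
cv2.imwrite("pics/w17.png",cv2.resize(w["frame"][0:290,180:380,::-1],None,fx=2.05,fy=2.05,interpolation=cv2.INTER_CUBIC))
E
```

```text
[0.64690395 0.00475872 0.21774038 1.39340163] 36.9167
```

View pics/w17.png

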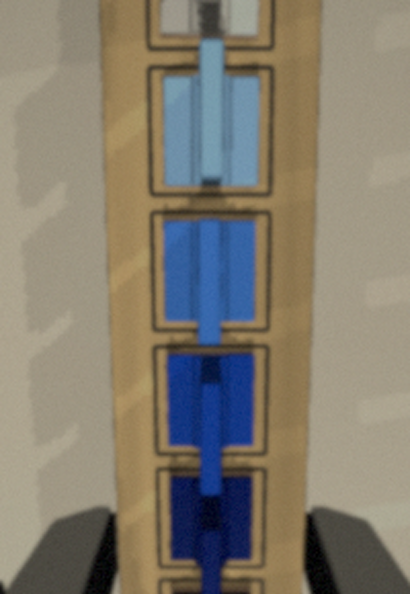

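All four tiles stand centred in their squares, in order and parallel to the end tiles; pale is now at crop (211,130) in its square. The arm is clear, so I hand in.

```bash
python3 -c "
from rig import job; print(job.close_job())"
```

```text
the job is handed in; nothing more can be done
None
```

I handed the job in at about 37 s: the four blue tiles stand upright in order (white, pale, light, mid, deep, navy), each within about 1–2 mm of the middle of its square by the wrist camera, and I did not touch the end tiles, mug, jar or bowl.

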